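# Close the water strainer: hex cap by hand, then spanner

### The arm

A 6-joint arm with a two-finger parallel gripper is mounted at the origin on a cart in front of the work surface, level with it; the furniture and walls round the work are solid. World frame = base frame: x ahead of the robot, y to its left, z up, the work surface at z = 0. Lengths are in m, angles in degrees, forces in N, time in s.
With the tool pointing down it reaches from about 0.25 to 0.725 m from the base axis. Payload 9.7 kg.
Tool frame: the origin (TCP) lies midway between the tips of the shut fingers; the grasp point (between the pads) lies 19 mm behind it; x points along the fingers, y is the direction in which the jaws open and shut, and the axes are right-handed (so a half turn about x gives the same grasp; the last joint's range is limited). The gripper opens to 85 mm and grips with 20 to 120 N. Pads are 22 mm wide; open, the fingers measure 114 mm over their backs; the gripper's body (76 mm by 85 mm) begins 54 mm behind the grasp point. The pads swing forward as they close: fully open they stand 13 mm farther back than shut.
Start: joints at [64.286, 4.979, 10.078, 95.1, 0, 90], TCP at [0.239, 0.496, 0.231] pointing down, gripper open.
Joint ranges: [-179.16, 179.16], [-48.56, 103.87], [-65.8, 70.77], [-126.05, 130.52], [-82.76, 87.17], [-180, 180]. Speed limits (degrees/s): [127.2, 127.2, 147.25, 180, 180, 180].

### API

Orientations are given as [roll, pitch, yaw] about the fixed x, y, z axes, in that order (R = Rz(yaw) Ry(pitch) Rx(roll)).
In Python, from workcell import bot, cams gives the robot as it stands.
- The arm moves only by the tool apply_moves, never from a script. Its argument "commands" is a list of rows, each a list of 5 numbers: the shift along the tool's x, y, z in m, then the turn about the tool's x in rad, then the opening, from -1 (shut) to 1 (fully open). In form: [[tx, ty, tz, roll, hand], ...]. A call has 1 to 12 rows; each row is the pose to reach, as a shift and turn from the pose measured when the call began, along the tool's axes at that moment; what a row does not reach only later rows make up. A row lasts 1/10 s, in which the tool goes at most 50 mm and 8.59 degrees, less where a joint would pass 70% of its speed; a pose out of reach is approached as far as the arm can. A call with a gripper value outside its range is refused whole. The fingers move at their own pace and stop on an object; "newtons" is the grip in N (left out, the last holds). Time passes only in rows, so rows that repeat a pose let the fingers close. It gives the time, the measured TCP pose, the force and the opening at its end, in the units of the state.
- bot.get_obs(): the state, without advancing time (a new reading comes with each control period).
- cams.camera(name): name is "scene" or "top"; returns a dict with "frame" (480x640x3 uint8, blue, green, red), "depth" (480x640 float32, m along the optical axis (not along the pixel's ray), 0 where there is no reading), "camera_matrix" (3x3 intrinsics, pixels), "R" (3x3) and "t" (3): a world point X has camera coordinates R X + t. Camera axes: x right, y down, z forward; pixel columns grow to the right and rows downward; lengths in m; the calibration is good to about 2 mm. A picture is of the moment at which its call begins.
- bot.job_done(): hands the job in, once; it reports no verdict.
Trained networks look in the newest picture that a camera, given by its name, has taken for a name from the list of things; names that differ only in an ending like _2 or _b are one class to them, and where a whole thing is asked for, a point or a joint stands for the part that bears it (a point fixed in the world has none). Each returns a list of dicts, best first, with "confidence" (0 to 1); they miss things now and then, are a little off and sometimes report something else, mostly with a low value. They report only what shows in the picture. A call takes as long as a camera call.
- cams.spot_in(name, camera): "rect" ([left, top, right, bottom] in pixels, round what is visible of it).
The state is a dict: "time": time; "q": joint angles; "qd": joint speeds; "joint_efforts": joint torques, N m; "ee_pos": TCP position; "tcp_rot": TCP orientation; "wrist_force": force on the tool from outside, world axes, zero at the start; "torque": the same for the moment, N m; "opening": finger opening in m.
Only numpy, scipy, OpenCV 4.12 (cv2) and the standard library are available. Lean on these libraries where they do the work, as an engineer would, in place of code of your own. Each camera call takes 0.05 s, during which the arm holds its last target. There are 200 camera calls.

### The job

The strainer on the coffee machine's water feed has been cleaned and its brass hex cap is only loosely started. Run the cap down clockwise with the fingers until it is snug on its washer, then take the spanner from its rest and finish tightening with the spanner, not with the fingers, until the cap comes to its stop and the red paint marks on cap and neck line up. Finally lay the spanner down flat on the counter (do not drop it), and leave the crockery and other things where they are.

Things in the scene. Friction and masses are not known exactly. Their poses are not given: they have to be found in the camera images.
- water_feed: Pipe bridge fixed to the counter: copper pipe (17 mm thick, axis 44 mm up) along its own y, between y = -105 and +125 mm; in its middle a brass strainer body whose upright neck carries the hex cap; a flat red valve lever (top 66 mm up) at y = +70 to +125 mm. Origin on the counter under the cap's axis, z up, -x roughly toward the robot. The neck's red paint mark is on its -x side.
- hex_cap: Brass cap on the upright neck. Origin: centre of its underside, 74 mm above the counter, z up. A round flange 45 mm across, 5 mm high, then a hexagon 32 mm across flats (from 79 to 103 mm above the counter), a low dome up to 107.5 mm. Two flats are square to its own y axis, the others at 60 degree steps. Its flange bears a red paint mark, above the neck's mark when home.
- hex_centre (a point): Centre of the cap's hexagon, 91 mm above the counter on the cap's axis; turns with the cap (same axes as hex_cap).
- cap_turn (a joint): Free run of the cap, rad, growing clockwise as seen from above, 0 to 2.0; at 2.0 the cap is snug on its washer. It starts between 0.6 and 1.2 and turns easily (0.25 N m).
- cap_seal (a joint): Further clockwise turn of cap and washer together once the cap is snug, rad, 0 to 0.6; stiff (about 0.7 N m). 0.6 is the stop, fully home, paint marks in line. The cap's whole turn is cap_turn plus cap_seal.
- spanner: Flat steel open-ended spanner, 8 mm thick, 0.26 kg. Origin: mid-thickness, where the hexagon's centre belongs. x along it: prongs to +15 mm, mouth 33.6 mm wide open to +x, its back at -21; handle 24 mm wide from -46 to -150 mm; mass centre -67. z across (head 57 mm wide), y through the thickness. Starts on edge in the rest (z up, centre line 36 mm up); lying flat y is upright, origin 4 mm up.
- spanner_rest: Low rest fixed to the counter: steel foot 112 x 52 x 3 mm, two black saddles (9 mm thick, 32 wide, 40 high) at x = -37 and +37 mm with slots 11 mm wide and 16 mm deep along its own x, in which the spanner's handle stands on edge. Between the saddles the handle is free (at spanner x about -85 mm). Origin: centre of the foot's underside.
- sugar_shaker: Bystander: sugar shaker with a grey top, 44 mm across, 90 mm high, origin under its centre.
- choc_shaker: Bystander: chocolate shaker jar with a yellow cap, 42 mm across, 96 mm high.
- milk_jug_3: Bystander: pale milk jug, 76 x 116 mm, 97 mm high.

How it is judged:
By the outcome, as a careful person would: the job done as asked, in the order asked, and still so for the second after the job is handed in, with the robot touching nothing.
It also fails if it takes over 64 s, if anything falls off the work surface, if the arm or the gripper's body presses on something with over 40 N, if the wrist force passes 120 N, or if a joint passes its speed limit or range.

## Working session

There is one attempt and no reset: what is moved stays moved. The work goes in short steps, Python scripts to look and compute and a tool call to move; the robot and the scene stay as the last step left them, time stands still between calls to the robot, and variables do not carry over. Pictures are saved under pics/ and viewed, about 8 in all and at most 12, crops included, and the job is handed in when it is done.

Besides the shell and the picture viewer there is one more tool, called after "Request:" as a command line: name --pt "numbers of a row" for each row, then --argument value for the rest. apply_moves: Moves the arm, as the interface text tells. Its arguments: {"type":"object","properties":{"commands":{"type":"array"},"newtons":{"type":"number"}},"required":["commands"]}

```bash
ls; mkdir -p pics; cat > h.py <<'E'
import numpy as np, cv2
from workcell import bot, cams
def shot(n):
    c=cams.camera(n); K,R,t=[np.array(c[k]) for k in("camera_matrix","R","t")]
    d=c["depth"]; v,u=np.mgrid[:480,:640]
    P=np.stack([(u-K[0,2])/K[0,0]*d,(v-K[1,2])/K[1,1]*d,d],-1)
    W=(P-t)@R   # R^T (P-t)
    W[d==0]=np.nan
    return c,W
E
python3 - <<'E'
from h import *
o=bot.get_obs(); print({k:np.round(v,3).tolist() for k,v in o.items()})
for n in("scene","top"):
    c,W=shot(n); cv2.imwrite(f"pics/{n}0.png",c["frame"]); np.savez(f"{n}0.npz",W=W,f=c["frame"])
    print(n,(-c["R"].T@c["t"]).round(3),c["R"].round(2).tolist(),c["camera_matrix"][0][0])
    for k in["water_feed","hex_cap","spanner","spanner_rest","sugar_shaker","choc_shaker","milk_jug_3"]:
        for r in cams.spot_in(k,n)[:2]:
            x=np.array(r["rect"]); m=(x[:2]+x[2:])/2
            print(k,x.round(0).tolist(),round(r["confidence"],2),W[int(m[1]),int(m[0])].round(3))
E
```

```text
pics
{'time': 0.0, 'q': [64.284, 5.011, 10.035, 95.1, -0.0, 90.001], 'qd': [-0.013, 0.056, 0.033, 0.032, 0.113, 0.011], 'joint_efforts': [0.0, -52.038, 46.482, 0.016, 0.0, -0.0], 'ee_pos': [0.239, 0.495, 0.231], 'tcp_rot': [-89.742, 89.924, -115.458], 'wrist_force': [-0.595, -0.549, 0.829], 'torque': [-0.015, 0.022, 0.036], 'opening': 0.085}
scene [ 1.796 -0.04   0.766] [[0.2, 0.98, -0.0], [0.47, -0.1, -0.88], [-0.86, 0.17, -0.48]] 529.2536563455513
water_feed [319.0, 215.0, 402.0, 264.0] 0.91 [0.557 0.325 0.047]
hex_cap [346.0, 221.0, 360.0, 234.0] 0.69 [0.559 0.303 0.089]
spanner [302.0, 218.0, 342.0, 233.0] 0.65 [0.841 0.158 0.255]
spanner_rest [308.0, 230.0, 326.0, 245.0] 0.47 [0.844 0.145 0.23 ]
choc_shaker [168.0, 214.0, 187.0, 250.0] 0.65 [ 0.427 -0.174  0.057]
milk_jug_3 [428.0, 198.0, 454.0, 235.0] 0.56 [0.509 0.58  0.069]
top [0.399 0.229 1.223] [[0.0, -1.0, 0.02], [-0.99, -0.0, -0.14], [0.14, -0.02, -0.99]] 436.37741316012244
water_feed [228.0, 223.0, 329.0, 256.0] 0.84 [0.535 0.312 0.104]
water_feed [446.0, 285.0, 478.0, 301.0] 0.24 [ 0.4   -0.16   0.096]
hex_cap [271.0, 232.0, 290.0, 246.0] 0.54 [0.535 0.306 0.107]
spanner [282.0, 276.0, 342.0, 282.0] 0.52 [0.435 0.223 0.045]
spanner_rest [296.0, 269.0, 337.0, 291.0] 0.98 [0.434 0.213 0.05 ]
sugar_shaker [301.0, 153.0, 317.0, 178.0] 0.77 [0.74  0.233 0.081]
choc_shaker [446.0, 284.0, 479.0, 300.0] 0.56 [ 0.4   -0.162  0.098]
milk_jug_3 [149.0, 239.0, 190.0, 283.0] 0.82 [ 0.488  0.622 -0.   ]
```

```bash
python3 - <<'E'
from h import *
T=np.load("top0.npz");S=np.load("scene0.npz")
a=cv2.resize(T["f"][200:310,210:360],None,fx=5,fy=5,interpolation=cv2.INTER_CUBIC)
cv2.imwrite("pics/a.png",a)
b=cv2.resize(S["f"][195:275,290:410],None,fx=6,fy=6,interpolation=cv2.INTER_CUBIC)
cv2.imwrite("pics/b.png",b)
W=T["W"]
# spanner in rest: points with z 0.03..0.07 in rect
w=W[262:298,275:350].reshape(-1,3); z=w[:,2]
for lo,hi in((0.022,0.0355),(0.036,0.044),(0.0441,0.07)):
    p=w[(z>lo)&(z<hi)]
    if len(p)>3:
        c=p[:,:2].mean(0); e,v=np.linalg.eigh(np.cov(p[:,:2].T)); print(lo,len(p),c.round(4),v[:,1].round(3),p.min(0).round(3),p.max(0).round(3))
w=W[225:252,262:300].reshape(-1,3); p=w[(w[:,2]>.098)]; print("cap",len(p),np.median(p,0).round(4),p.min(0).round(3),p.max(0).round(3))
w=W[215:262,220:335].reshape(-1,3); p=w[(w[:,2]>.04)&(w[:,2]<.058)]
c=p[:,:2].mean(0); e,v=np.linalg.eigh(np.cov(p[:,:2].T)); print("pipe",c,v[:,1],p.min(0).round(3),p.max(0).round(3))
E
```

```text
0.022 12 [0.4295 0.2107] [0.165 0.986] [0.413 0.169 0.022] [0.443 0.292 0.035]
0.036 50 [0.4324 0.2072] [0.149 0.989] [0.413 0.148 0.036] [0.454 0.25  0.044]
0.0441 190 [0.4366 0.2298] [0.128 0.992] [0.424 0.148 0.044] [0.45  0.308 0.068]
cap 135 [0.5456 0.3064 0.1068] [0.53  0.291 0.098] [0.564 0.322 0.114]
pipe [0.54534503 0.30471827] [-0.15857792  0.98734647] [0.521 0.202 0.04 ] [0.568 0.433 0.058]
```

View pics/top0.png

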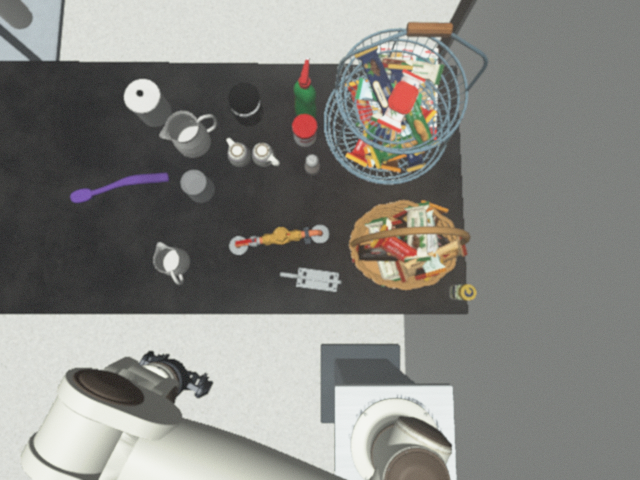

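View pics/a.png

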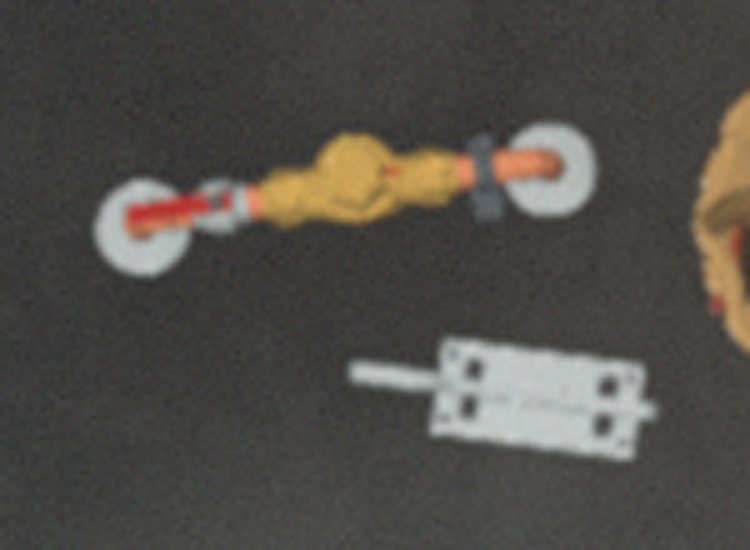

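View pics/b.png

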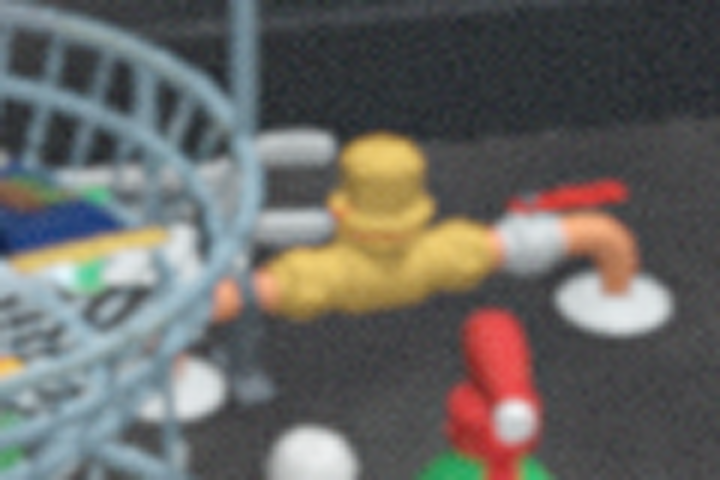

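```bash
cat >> h.py <<'E'
from scipy.spatial.transform import Rotation as Ro
def pose():
    o=bot.get_obs(); return o,np.array(o["ee_pos"]),Ro.from_euler("xyz",o["tcp_rot"],degrees=True).as_matrix()
def plan(p,yaw=None):
    "shift+roll to reach world p with tool y at world yaw (mod 180)"
    o,e,R=pose(); d=R.T@(np.array(p)-e); cur=np.degrees(np.arctan2(R[1,1],R[0,1]))
    r=0 if yaw is None else (yaw-cur+90)%180-90
    # tool x down: positive roll about x = clockwise from above
    print("t",o["time"],"tcp",e.round(4),"yawY",round(cur,2),"tilt",R[:,0].round(4),"q6",round(o["q"][5],1),"open",round(o["opening"],4),"F",np.round(o["wrist_force"],1),"M",np.round(o["torque"],2))
    print("  shift",d.round(4),"roll",round(-np.radians(r),4),"alt",round(-np.radians(r-180*np.sign(r)),4))
E
python3 - <<'E'
from h import *
T=np.load("top0.npz"); f=T["f"].astype(int); W=T["W"]
red=(f[...,2]>f[...,1]+60)&(f[...,2]>f[...,0]+60); 
gold=(f[...,2]-f[...,0]>50)
for v in range(225,252):
    for u in range(262,300):
        if f[v,u,2]-f[v,u,1]>70: print(u,v,f[v,u],W[v,u].round(4))
c=cams.camera("top")
K,R,t=[np.array(c[k]) for k in("camera_matrix","R","t")]
def ray(u,v,z):
    d=R.T@np.array([(u-K[0,2])/K[0,0],(v-K[1,2])/K[1,1],1]);o=-R.T@t
    return (o+d*(z-o[2])/d[2]).round(4)
print("mark z79",ray(288.4,234.4,.079))
w=W[225:252,262:300].reshape(-1,3); p=w[w[:,2]>.1]; print("top mean",p.mean(0).round(4),(np.nanpercentile(p,2,0)+np.nanpercentile(p,98,0))/2)
# foot discs (z~0..0.01, bright) centres, crop coords (143,228),(550,168)
for a,b in((143,228),(550,168)): print("disc",ray(210+a/5-.4,200+b/5-.4,.003))
# saddles rest corners in crop
for a,b in((444,340),(645,365),(634,460),(432,434)): print("foot",ray(210+a/5-.4,200+b/5-.4,.003))
for a,b in((350,372),(655,410)): print("ends",ray(210+a/5-.4,200+b/5-.4,.055))
for u in(100,280,320,400): print("edge",ray(u,313,0))
plan([0.545,0.306,0.16],0)
E
```

```text
288 234 [ 67 110 192] [0.5514 0.2872 0.0817]
mark z79 [0.5507 0.2863 0.079 ]
top mean [0.5468 0.3072 0.1067] [0.54707214 0.30738908 0.10669905]
disc [0.5298 0.4302 0.003 ]
disc [0.5644 0.2021 0.003 ]
foot [0.4674 0.2613 0.003 ]
foot [0.4537 0.1491 0.003 ]
foot [0.4012 0.1555 0.003 ]
foot [0.4154 0.2675 0.003 ]
ends [0.4474 0.3098 0.055 ]
ends [0.4275 0.1474 0.055 ]
edge [0.343  0.8022 0.    ]
edge [0.3428 0.3111 0.    ]
edge [0.3428 0.201  0.    ]
edge [ 0.3427 -0.0205  0.    ]
t 0.85 tcp [0.2386 0.4955 0.2313] yawY 64.28 tilt [ 0.  0. -1.] q6 90.0 open 0.0857 F [-0.   0.1  0.1] M [ 0.05 -0.01 -0.05]
  shift [ 0.0713 -0.0378  0.3583] roll 1.122 alt -2.0196
```

Request:
apply_moves --pt "0.05 -0.036 0.36 -0.1 1" --pt "0.05 -0.036 0.36 -0.1 1" --pt "0.05 -0.036 0.36 -0.1 1" --pt "0.05 -0.036 0.36 -0.1 1" --pt "0.05 -0.036 0.36 -0.1 1" --pt "0.05 -0.036 0.36 -0.1 1" --pt "0.05 -0.036 0.36 -0.1 1" --pt "0.05 -0.036 0.36 -0.1 1" --pt "0.05 -0.036 0.36 -0.1 1" --pt "0.07 -0.036 0.36 -0.1 1" --pt "0.07 -0.036 0.36 -0.1 1" --newtons 20

```text
time: 1.95
ee_pos: [0.5457, 0.3073, 0.1594]
tcp_rot: [-137.0, 89.8, -157.0]
wrist_force: [-0.6, -0.2, -0.8]
opening: 0.0854
```

```bash
python3 - <<'E'
from h import *
plan([0.547,0.307,0.078],70)
c,W=shot("scene"); cv2.imwrite("pics/c.png",cv2.resize(c["frame"][140:270,280:420],None,fx=5,fy=4.5,interpolation=cv2.INTER_CUBIC)); 
T=np.load("top0.npz")["W"]; w=T[190:300,340:480].reshape(-1,3); print("basket max z",np.nanmax(w[:,2]), np.nanmax(w[w[:,2]>.05][:,1]))
E
```

```text
t 1.95 tcp [0.5457 0.3073 0.1594] yawY 70.06 tilt [-0.0029 -0.0012 -1.    ] q6 49.3 open 0.0854 F [-0.6 -0.2 -0.8] M [ 0.   -0.02 -0.01]
  shift [0.0814 0.0003 0.0015] roll 0.0011 alt -3.1405
basket max z 0.3945914076782997 0.1324544349246573
```

Request:
apply_moves --pt "0.04 0 0.0015 0 1" --pt "0.07 0 0.0015 0 1" --pt "0.0815 0 0.0015 0 1" --pt "0.0815 0 0.0015 0 -1" --pt "0.0815 0 0.0015 0 -1" --pt "0.0815 0 0.0015 0 -1" --pt "0.0815 0 0.0015 0 -1" --pt "0.0815 0 0.0015 0 -1" --pt "0.0815 0 0.0015 0 -1" --pt "0.0815 0 0.0015 0 -1" --newtons 20

```text
time: 3.0
ee_pos: [0.5474, 0.3059, 0.0813]
tcp_rot: [-86.1, 89.9, -106.0]
wrist_force: [-3.6, -8.5, 6.6]
opening: 0.0359
```

```bash
python3 - <<'E'
from h import *
plan([0.547,0.307,0.078],70)
E
```

```text
t 3.0 tcp [0.5474 0.3059 0.0813] yawY 70.03 tilt [-6.e-04 -2.e-03 -1.e+00] q6 49.2 open 0.0359 F [-3.6 -8.5  6.6] M [-1.59  0.76 -0.02]
  shift [ 0.0033  0.0009 -0.0008] roll 0.0005 alt -3.1411
```

Request:
apply_moves --pt "-0.003 -0.0015 0 0 -1" --pt "-0.003 -0.0015 0 0 -1" --pt "-0.003 -0.0015 0 0 -1" --pt "-0.003 -0.0015 0 0 -1"

```text
time: 3.4
ee_pos: [0.5471, 0.3054, 0.0844]
tcp_rot: [-118.6, 90.0, -138.6]
wrist_force: [2.8, 4.7, -8.6]
opening: 0.0353
```

```bash
python3 - <<'E'
from h import *
plan([0.547,0.307,0.083],70)
c,W=shot("scene"); cv2.imwrite("pics/c.png",cv2.resize(c["frame"][160:260,300:400],None,fx=6,fy=6,interpolation=cv2.INTER_CUBIC)); 
E
```

```text
t 3.4 tcp [0.5471 0.3054 0.0844] yawY 70.06 tilt [-4.e-04 -3.e-04 -1.e+00] q6 49.1 open 0.0353 F [ 2.8  4.7 -8.6] M [ 0.96 -0.33 -0.01]
  shift [ 0.0014  0.0015 -0.0006] roll 0.001 alt -3.1406
```

View pics/c.png

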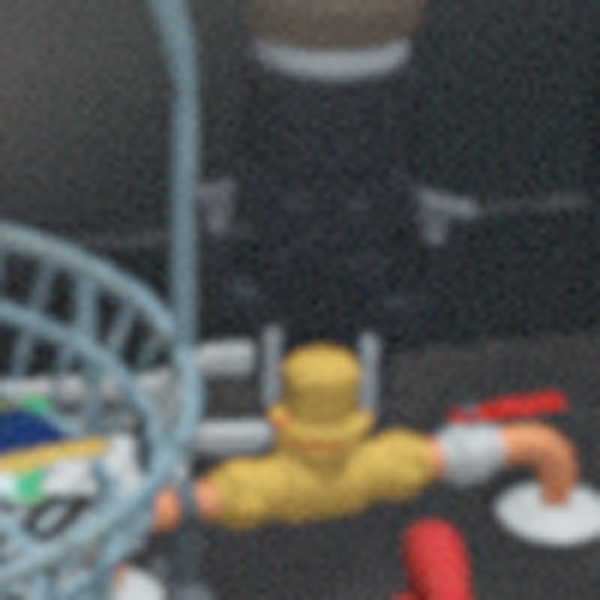

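Request:
apply_moves --pt "0 -0.0005 0 0.06 -1" --pt "0 -0.0005 0 0.12 -1" --pt "0 -0.0005 0 0.18 -1" --pt "0 -0.0005 0 0.24 -1" --pt "0 -0.0005 0 0.24 -1" --pt "0 -0.0005 0 0.24 -1"

```text
time: 4.05
ee_pos: [0.5471, 0.3056, 0.0844]
tcp_rot: [129.4, 90.0, 95.8]
wrist_force: [1.3, 5.5, -8.9]
opening: 0.0355
```

```bash
python3 - <<'E'
from h import *
plan([0.547,0.307,0.083],70)
E
```

```text
t 4.05 tcp [0.5471 0.3056 0.0844] yawY 56.42 tilt [-1.e-04  9.e-04 -1.e+00] q6 62.7 open 0.0355 F [ 1.3  5.5 -8.9] M [ 0.97 -0.42 -0.06]
  shift [ 0.0014  0.0011 -0.0009] roll -0.2369 alt 2.9046
```

Request:
apply_moves --pt "0.001 0.0005 -0.0005 0.07 -1" --pt "0.001 0.0005 -0.0005 0.14 -1" --pt "0.001 0.0005 -0.0005 0.21 -1" --pt "0.001 0.0005 -0.0005 0.28 -1"

```text
time: 4.45
ee_pos: [0.5472, 0.3062, 0.0841]
tcp_rot: [107.2, 89.9, 57.6]
wrist_force: [0.5, -0.4, -3.0]
opening: 0.0355
```

```bash
python3 - <<'E'
from h import *
plan([0.547,0.307,0.083],70)
c,W=shot("scene"); cv2.imwrite("pics/d.png",cv2.resize(c["frame"][200:250,325:375],None,fx=10,fy=10,interpolation=cv2.INTER_CUBIC)); 
E
```

```text
t 4.45 tcp [0.5472 0.3062 0.0841] yawY 40.33 tilt [ 6.e-04  9.e-04 -1.e+00] q6 78.9 open 0.0355 F [ 0.5 -0.4 -3. ] M [ 0.05 -0.1   0.24]
  shift [ 0.0011  0.0003 -0.0007] roll -0.5179 alt 2.6237
```

View pics/d.png

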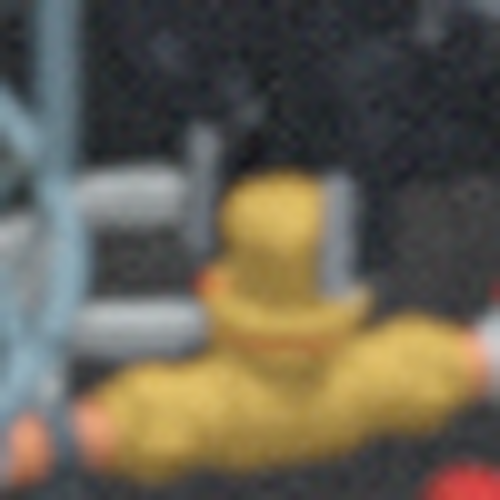

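```bash
cat >> h.py <<'E'
def redpix(c,u0,u1,v0,v1):
    f=c["frame"].astype(int)[v0:v1,u0:u1]; w=np.clip(f[...,2]-1.6*f[...,1],0,None)*(f[...,2]>90)
    i=np.argsort(-w.ravel())[:6]
    return [(int(u0+k%(u1-u0)),int(v0+k//(u1-u0)),int(w.ravel()[k])) for k in i if w.ravel()[k]>15]
def proj(c,X):
    x=np.array(c["R"])@X+c["t"]; x=np.array(c["camera_matrix"])@x; return (x[:2]/x[2]).round(1)
E
python3 - <<'E'
from h import *
c=cams.camera("scene"); print("now",redpix(c,335,372,215,240))
f0=np.load("scene0.npz")["f"]; print("t0",redpix(dict(frame=f0),335,372,215,240))
for a in range(220,310,10):
    r=np.radians(a); print(a,proj(c,np.array([.547+.021*np.cos(r),.3065+.021*np.sin(r),.0785])))
E
```

```text
now []
t0 []
220 [346.7 225.9]
230 [346.  226.4]
240 [345.6 227. ]
250 [345.3 227.6]
260 [345.3 228.2]
270 [345.5 228.8]
280 [345.9 229.4]
290 [346.6 230. ]
300 [347.4 230.5]
```

Request:
apply_moves --pt "0.001 0 0 0.08 -1" --pt "0.001 0 0 0.16 -1" --pt "0.001 0 0 0.24 -1" --pt "0.001 0 0 0.32 -1"

```text
time: 4.95
ee_pos: [0.5476, 0.3064, 0.0841]
tcp_rot: [110.6, 89.9, 42.6]
wrist_force: [1.0, 0.0, -1.1]
opening: 0.0356
```

```bash
python3 - <<'E'
from h import *
plan([0.547,0.307,0.083],13)
E
```

```text
t 4.95 tcp [0.5476 0.3064 0.0841] yawY 22.09 tilt [ 0.0018  0.0017 -1.    ] q6 97.1 open 0.0356 F [ 1.   0.  -1.1] M [ 0.1  -0.05  0.26]
  shift [ 0.0011 -0.0003 -0.0008] roll 0.1586 alt -2.983
```

Steady 0.25 N·m: the cap is turning. Now small steps toward snug.

Request:
apply_moves --pt "0.001 0 0 0.04 -1" --pt "0.001 0 0 0.08 -1"

```text
time: 5.15
ee_pos: [0.5477, 0.3065, 0.0841]
tcp_rot: [111.9, 89.8, 39.5]
wrist_force: [-0.7, -0.3, 0.6]
opening: 0.0353
```

Request:
apply_moves --pt "0 0 0 0.03 -1"

```text
time: 5.25
ee_pos: [0.5477, 0.3064, 0.0843]
tcp_rot: [111.0, 89.8, 37.0]
wrist_force: [1.6, 0.5, -7.1]
opening: 0.0355
```

```bash
python3 - <<'E'
from h import *
plan([0.547,0.307,0.083],13)
E
```

```text
t 5.25 tcp [0.5477 0.3064 0.0843] yawY 15.98 tilt [ 0.0026  0.002  -1.    ] q6 103.2 open 0.0355 F [ 1.6  0.5 -7.1] M [ 0.05 -0.34  0.2 ]
  shift [ 0.0013 -0.0005 -0.0007] roll 0.052 alt -3.0896
```

Request:
apply_moves --pt "0 0 0 0.04 -1" --pt "0 0 0 0.06 -1" --pt "0 0 0 0.06 -1"

```text
time: 5.55
ee_pos: [0.5478, 0.3064, 0.0843]
tcp_rot: [112.2, 89.8, 34.8]
wrist_force: [1.3, 0.3, -4.2]
opening: 0.0353
```

```bash
python3 - <<'E'
from h import *
plan([0.547,0.307,0.083],13)
E
```

```text
t 5.55 tcp [0.5478 0.3064 0.0843] yawY 12.6 tilt [ 0.0027  0.0019 -1.    ] q6 106.6 open 0.0353 F [ 1.3  0.3 -4.2] M [ 0.06 -0.23  0.22]
  shift [ 0.0013 -0.0006 -0.0007] roll -0.0071 alt 3.1345
```

Request:
apply_moves --pt "0 0 0 0.03 -1" --pt "0 0 0 0.06 -1"

```text
time: 5.75
ee_pos: [0.5479, 0.3064, 0.0843]
tcp_rot: [115.9, 89.8, 35.0]
wrist_force: [1.5, 0.2, -4.5]
opening: 0.0354
```

```bash
python3 - <<'E'
from h import *
plan([0.547,0.307,0.083],13)
E
```

```text
t 5.75 tcp [0.5479 0.3064 0.0843] yawY 9.06 tilt [ 0.0028  0.002  -1.    ] q6 110.2 open 0.0354 F [ 1.5  0.2 -4.5] M [ 0.13 -0.28  0.25]
  shift [ 0.0013 -0.0008 -0.0007] roll -0.0689 alt 3.0727
```

Request:
apply_moves --pt "0 0 0 0.03 -1" --pt "0 0 0 0.06 -1"

```text
time: 5.95
ee_pos: [0.548, 0.3065, 0.0844]
tcp_rot: [119.0, 89.8, 34.5]
wrist_force: [1.7, -0.3, -3.3]
opening: 0.0352
```

```bash
python3 - <<'E'
from h import *
plan([0.547,0.307,0.083],13)
E
```

```text
t 5.95 tcp [0.548  0.3065 0.0844] yawY 5.49 tilt [ 0.0031  0.0022 -1.    ] q6 113.7 open 0.0352 F [ 1.7 -0.3 -3.3] M [-0.04 -0.26  0.09]
  shift [ 0.0014 -0.0009 -0.0006] roll -0.1312 alt 3.0104
```

Request:
apply_moves --pt "0 0 0 0.03 -1" --pt "0 0 0 0.06 -1"

```text
time: 6.15
ee_pos: [0.5481, 0.3065, 0.0845]
tcp_rot: [120.9, 89.8, 32.8]
wrist_force: [2.0, 0.7, -3.4]
opening: 0.0348
```

```bash
python3 - <<'E'
from h import *
plan([0.547,0.307,0.083],13)
E
```

```text
t 6.15 tcp [0.5481 0.3065 0.0845] yawY 1.9 tilt [ 0.0034  0.0022 -1.    ] q6 117.3 open 0.0348 F [ 2.   0.7 -3.4] M [-0.01 -0.29  0.11]
  shift [ 0.0015 -0.0011 -0.0005] roll -0.1936 alt 2.9479
```

Request:
apply_moves --pt "0 0 0 0 1" --pt "0 0 0 0 1" --pt "0 0 0 0 1" --pt "0 0 0 0 1" --pt "-0.04 0 0 0 1" --pt "-0.06 -0.04 0 0 1" --pt "-0.06 -0.1 0 0 1" --pt "-0.06 -0.16 0 0 1" --pt "-0.06 -0.16 0 0 1" --pt "-0.06 -0.16 0 0 1"

```text
time: 7.15
ee_pos: [0.3859, 0.3011, 0.1449]
tcp_rot: [124.6, 89.7, 36.7]
wrist_force: [1.3, 0.6, 0.7]
opening: 0.0855
```

```bash
python3 - <<'E'
from h import *
plan([0.547,0.307,0.083],13)
c,W=shot("top"); s,_=shot("scene")
for n in range(1): pass
np.savez("top1.npz",f=c["frame"],W=W)
w=W[225:252,262:300].reshape(-1,3); p=w[w[:,2]>.1]; print("top mean",p.mean(0).round(4),len(p))
A=cv2.resize(c["frame"][220:255,262:302],None,fx=14,fy=14,interpolation=cv2.INTER_CUBIC)
B=cv2.resize(s["frame"][210:245,335:355],None,fx=11,fy=14,interpolation=cv2.INTER_CUBIC)
cv2.imwrite("pics/e.png",np.hstack([A,B]))
for a in range(180,300,10):
    r=np.radians(a); q=proj(c,np.array([.547+.021*np.cos(r),.3065+.021*np.sin(r),.0785])); print(a,q,((q+.5-[262,220])*14).round())
E
```

```text
t 7.15 tcp [0.3859 0.3011 0.1449] yawY 2.02 tilt [ 0.0041  0.0031 -1.    ] q6 125.9 open 0.0855 F [1.3 0.6 0.7] M [-0.03 -0.05 -0.05]
  shift [ 0.0626  0.1609 -0.    ] roll -0.1916 alt 2.95
top mean [0.5462 0.3071 0.1064] 133
180 [280.6 243.7] [267. 339.]
190 [282.  243.6] [287. 337.]
200 [283.4 243.2] [307. 332.]
210 [284.6 242.6] [323. 323.]
220 [285.8 241.8] [340. 312.]
230 [286.8 240.9] [354. 300.]
240 [287.6 239.7] [365. 283.]
250 [288.2 238.5] [374. 266.]
260 [288.6 237.2] [379. 248.]
270 [288.7 235.8] [381. 228.]
280 [288.6 234.4] [379. 209.]
290 [288.2 233.1] [374. 190.]
```

View pics/e.png

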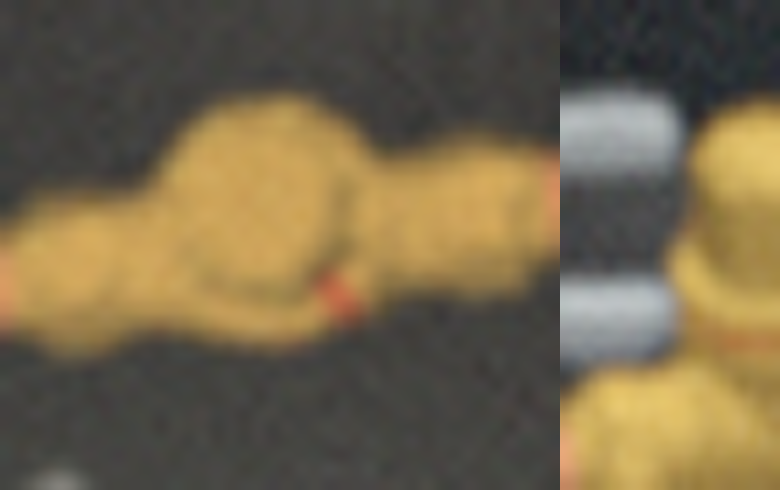

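```bash
python3 - <<'E'
from h import *
plan([0.5478,0.3055,0.083],17)
E
```

```text
t 7.25 tcp [0.3882 0.3013 0.1445] yawY 1.95 tilt [ 0.0046  0.003  -1.    ] q6 125.9 open 0.0853 F [ 0.7  1.  -1.3] M [0.02 0.02 0.01]
  shift [0.0623 0.1594 0.0014] roll -0.2626 alt 2.879
```

Request:
apply_moves --pt "0 0.05 0.0014 -0.13 1" --pt "0 0.1 0.0014 -0.263 1" --pt "0 0.1594 0.0014 -0.263 1" --pt "0 0.1594 0.0014 -0.263 1" --pt "0.0623 0.1594 0.0014 -0.263 1" --pt "0.0623 0.1594 0.0014 -0.263 1" --pt "0.0623 0.1594 0.0014 -0.263 -1" --pt "0.0623 0.1594 0.0014 -0.263 -1" --pt "0.0623 0.1594 0.0014 -0.263 -1" --pt "0.0623 0.1594 0.0014 -0.263 -1" --pt "0.0623 0.1594 0.0014 -0.263 -1" --pt "0.0623 0.1594 0.0014 -0.263 -1" --newtons 25

```text
time: 8.45
ee_pos: [0.5481, 0.306, 0.0855]
tcp_rot: [105.6, 89.5, 32.7]
wrist_force: [-3.1, -2.0, 5.9]
opening: 0.0355
```

```bash
python3 - <<'E'
from h import *
plan([0.5478,0.3055,0.083],14)
E
```

```text
t 8.45 tcp [0.5481 0.306  0.0855] yawY 17.04 tilt [ 0.007   0.0045 -1.    ] q6 102.1 open 0.0355 F [-3.1 -2.   5.9] M [-0.21  0.53  0.01]
  shift [ 0.0025 -0.0005  0.0004] roll 0.0531 alt -3.0885
```

Request:
apply_moves --pt "0 0 0 0.02 -1" --pt "0 0 0 0.04 -1" --pt "0 0 0 0.06 -1"

```text
time: 8.75
ee_pos: [0.548, 0.306, 0.0859]
tcp_rot: [107.7, 89.5, 31.3]
wrist_force: [-0.9, -1.0, -1.2]
opening: 0.0354
```

```bash
python3 - <<'E'
from h import *
plan([0.5478,0.3055,0.083],14)
E
```

```text
t 8.75 tcp [0.548  0.306  0.0859] yawY 13.52 tilt [ 0.0072  0.0044 -1.    ] q6 105.6 open 0.0354 F [-0.9 -1.  -1.2] M [-0.14  0.27  0.34]
  shift [ 0.0029 -0.0004  0.0004] roll -0.0083 alt 3.1333
```

Request:
apply_moves --pt "0 0 0 0.02 -1" --pt "0 0 0 0.04 -1"

```text
time: 8.95
ee_pos: [0.5481, 0.306, 0.086]
tcp_rot: [109.6, 89.5, 30.8]
wrist_force: [-1.1, -0.6, -3.4]
opening: 0.0348
```

```bash
python3 - <<'E'
from h import *
plan([0.5478,0.3055,0.083],14)
E
```

```text
t 8.95 tcp [0.5481 0.306  0.086 ] yawY 11.13 tilt [ 0.0074  0.0044 -1.    ] q6 108.0 open 0.0348 F [-1.1 -0.6 -3.4] M [-0.12  0.17  0.21]
  shift [ 0.003  -0.0004  0.0005] roll -0.0501 alt 3.0915
```

Request:
apply_moves --pt "0 0 0 0.02 -1" --pt "0 0 0 0.04 -1"

```text
time: 9.15
ee_pos: [0.5481, 0.3061, 0.0861]
tcp_rot: [113.1, 89.5, 31.8]
wrist_force: [-0.9, -0.2, -3.4]
opening: 0.0349
```

```bash
python3 - <<'E'
from h import *
plan([0.5478,0.3055,0.083],14)
E
```

```text
t 9.15 tcp [0.5481 0.3061 0.0861] yawY 8.73 tilt [ 0.0074  0.0046 -1.    ] q6 110.4 open 0.0349 F [-0.9 -0.2 -3.4] M [0.14 0.16 0.26]
  shift [ 0.0031 -0.0004  0.0005] roll -0.092 alt 3.0496
```

Request:
apply_moves --pt "0 0 0 0 0.1" --pt "0 0 0 0 0.1" --pt "0 0 0 0.12 0.1" --pt "0 0 0 0.24 0.1" --pt "0 0 0 0.24 -1" --pt "0 0 0 0.24 -1" --pt "0 0 0 0.24 -1" --pt "0 0 0 0.24 -1"

```text
time: 9.95
ee_pos: [0.5483, 0.3062, 0.0866]
tcp_rot: [127.1, 89.5, 32.2]
wrist_force: [-2.1, 0.1, 5.7]
opening: 0.0333
```

Request:
apply_moves --pt "0 0 0 0 0.1" --pt "0 0 0 0 0.1" --pt "0 0 0 0.14 0.1" --pt "0 0 0 0.14 0.1" --pt "0 0 0 0.14 -1" --pt "0 0 0 0.14 -1" --pt "0 0 0 0.14 -1" --pt "0 0 0 0.14 -1"

```text
time: 10.75
ee_pos: [0.5483, 0.3061, 0.0866]
tcp_rot: [133.8, 89.5, 30.9]
wrist_force: [1.7, -0.6, -0.3]
opening: 0.0319
```

```bash
python3 - <<'E'
from h import *
plan([0.5478,0.3055,0.083],14)
E
```

```text
t 10.75 tcp [0.5483 0.3061 0.0866] yawY -12.9 tilt [ 0.0082  0.0049 -1.    ] q6 132.1 open 0.0319 F [ 1.7 -0.6 -0.3] M [-0.1  -0.13 -0.11]
  shift [ 0.0036 -0.0004  0.0008] roll -0.4695 alt 2.6721
```

Request:
apply_moves --pt "0 0 0 0.02 -1" --pt "0 0 0 0.04 -1"

```text
time: 10.95
ee_pos: [0.5484, 0.3064, 0.0866]
tcp_rot: [138.6, 89.4, 33.3]
wrist_force: [2.3, 2.0, -1.2]
opening: 0.0315
```

```bash
python3 - <<'E'
from h import *
plan([0.5478,0.3055,0.083],14)
E
```

```text
t 10.95 tcp [0.5484 0.3064 0.0866] yawY -15.26 tilt [ 0.0084  0.0055 -1.    ] q6 134.4 open 0.0315 F [ 2.3  2.  -1.2] M [ 0.52 -0.3   0.1 ]
  shift [ 0.0036 -0.0004  0.0011] roll -0.5107 alt 2.6309
```

Request:
apply_moves --pt "0 0 0 0.02 -1" --pt "0 0 0 0.03 -1"

```text
time: 11.15
ee_pos: [0.5485, 0.3067, 0.0866]
tcp_rot: [141.7, 89.4, 34.6]
wrist_force: [2.2, 2.3, -0.2]
opening: 0.0313
```

```bash
python3 - <<'E'
from h import *
plan([0.5478,0.3055,0.083],14)
E
```

```text
t 11.15 tcp [0.5485 0.3067 0.0866] yawY -17.02 tilt [ 0.0086  0.006  -0.9999] q6 136.2 open 0.0313 F [ 2.2  2.3 -0.2] M [ 0.45 -0.28  0.48]
  shift [ 0.0036 -0.0004  0.0014] roll -0.5414 alt 2.6002
```

Request:
apply_moves --pt "0 0 0 0 0.2" --pt "0 0 0 0 0.2" --pt "0 -0.0005 0 -0.5 0.2" --pt "0 -0.0005 0 -0.5 0.2" --pt "0 -0.0005 0 -0.5 0.2" --pt "0 -0.0005 0 -0.7 0.2" --pt "0 -0.0005 0 -0.8 0.2" --pt "0 -0.0005 0 -0.95 0.2" --pt "0 -0.0005 0 -1.1 0.2" --pt "0 -0.0005 0 -1.25 0.2" --pt "0 -0.0005 0 -1.4 0.2" --pt "0 -0.0005 0 -1.4 0.2" --newtons 25

```text
time: 12.35
ee_pos: [0.5479, 0.3067, 0.0866]
tcp_rot: [60.7, 89.4, 34.2]
wrist_force: [0.2, 0.1, -0.2]
opening: 0.0513
```

```bash
python3 - <<'E'
from h import *
plan([0.548,0.3058,0.085],103.5)
E
```

```text
t 12.35 tcp [0.5479 0.3067 0.0866] yawY 63.51 tilt [ 0.0083  0.0057 -0.9999] q6 55.7 open 0.0513 F [ 0.2  0.1 -0.2] M [-0.   -0.02 -0.  ]
  shift [ 0.0016 -0.0008  0.0004] roll -0.698 alt 2.4436
```

Request:
apply_moves --pt "0.001 -0.0008 0.0004 -0.14 0.2" --pt "0.001 -0.0008 0.0004 -0.28 0.2" --pt "0.001 -0.0008 0.0004 -0.42 0.2" --pt "0.001 -0.0008 0.0004 -0.56 0.2" --pt "0.001 -0.0008 0.0004 -0.698 0.2" --pt "0.001 -0.0008 0.0004 -0.698 -1" --pt "0.001 -0.0008 0.0004 -0.698 -1" --pt "0.001 -0.0008 0.0004 -0.698 -1" --pt "0.001 -0.0008 0.0004 -0.698 -1" --pt "0.001 -0.0008 0.0004 -0.698 -1"

```text
time: 13.35
ee_pos: [0.548, 0.3054, 0.0857]
tcp_rot: [18.2, 89.4, 31.6]
wrist_force: [-0.3, -4.6, 3.9]
opening: 0.0311
```

```bash
python3 - <<'E'
from h import *
plan([0.548,0.3058,0.085],103.5)
E
```

```text
t 13.35 tcp [0.548  0.3054 0.0857] yawY 103.42 tilt [ 0.0084  0.0052 -1.    ] q6 15.7 open 0.0311 F [-0.3 -4.6  3.9] M [-0.78  0.23 -0.04]
  shift [0.0007 0.0003 0.0001] roll -0.0015 alt 3.1401
```

```bash
python3 - <<'E'
from h import *
T=np.load("top0.npz")["W"]; w=T[190:300,335:480].reshape(-1,3)
for lo in(.05,.1,.15,.2,.25,.3):
    p=w[w[:,2]>lo]; print(lo,len(p),p[np.argsort(-p[:,1])[:3]].round(3).tolist(),p[:,0].min().round(3))
plan([0.4344,0.2084,0.13],173)
plan([0.4344,0.2084,0.018],173)
E
```

```text
0.05 8628 [[0.429, 0.157, 0.052], [0.427, 0.157, 0.05], [0.518, 0.132, 0.12]] 0.382
0.1 6906 [[0.518, 0.132, 0.12], [0.514, 0.132, 0.141], [0.516, 0.132, 0.141]] 0.382
0.15 4093 [[0.52, 0.131, 0.156], [0.517, 0.13, 0.152], [0.518, 0.129, 0.169]] 0.427
0.2 1044 [[0.518, 0.124, 0.211], [0.521, 0.124, 0.208], [0.516, 0.123, 0.204]] 0.446
0.25 850 [[0.52, 0.114, 0.25], [0.519, 0.113, 0.257], [0.513, 0.113, 0.254]] 0.511
0.3 749 [[0.518, 0.095, 0.306], [0.52, 0.095, 0.305], [0.514, 0.095, 0.302]] 0.511
t 13.35 tcp [0.548  0.3054 0.0857] yawY 103.42 tilt [ 0.0084  0.0052 -1.    ] q6 15.7 open 0.0311 F [-0.3 -4.6  3.9] M [-0.78  0.23 -0.04]
  shift [-0.0457 -0.0679 -0.1325] roll -1.2145 alt 1.9271
t 13.35 tcp [0.548  0.3054 0.0857] yawY 103.42 tilt [ 0.0084  0.0052 -1.    ] q6 15.7 open 0.0311 F [-0.3 -4.6  3.9] M [-0.78  0.23 -0.04]
  shift [ 0.0662 -0.0683 -0.1336] roll -1.2145 alt 1.9271
```

Request:
apply_moves --pt "0 0 0 0 1" --pt "0 0 0 0 1" --pt "0 0 0 0 1" --pt "-0.05 0 0 0 1" --pt "-0.06 0 0 0 1"

```text
time: 13.85
ee_pos: [0.5485, 0.306, 0.1505]
tcp_rot: [18.3, 89.1, 31.7]
wrist_force: [1.1, 1.1, 0.2]
opening: 0.0854
```

```bash
python3 - <<'E'
from h import *
plan([0.4344,0.2084,0.12],173)
E
```

```text
t 13.85 tcp [0.5485 0.306  0.1505] yawY 103.42 tilt [ 0.0131  0.0081 -0.9999] q6 15.7 open 0.0854 F [1.1 1.1 0.2] M [-0.03 -0.06  0.03]
  shift [ 0.0282 -0.0686 -0.1341] roll -1.2143 alt 1.9273
```

Request:
apply_moves --pt "0.0 -0.0686 -0.1341 -1.2143 0" --pt "0.0 -0.0686 -0.1341 -1.2143 0" --pt "0.0 -0.0686 -0.1341 -1.2143 0" --pt "0.0 -0.0686 -0.1341 -1.2143 0" --pt "0.0282 -0.0686 -0.1341 -1.2143 0" --pt "0.0282 -0.0686 -0.1341 -1.2143 0" --pt "0.0282 -0.0686 -0.1341 -1.2143 0" --pt "0.0282 -0.0686 -0.1341 -1.2143 0" --pt "0.0282 -0.0686 -0.1341 -1.2143 0" --pt "0.0282 -0.0686 -0.1341 -1.2143 0" --pt "0.0282 -0.0686 -0.1341 -1.2143 0"

```text
time: 14.95
ee_pos: [0.4344, 0.2084, 0.1201]
tcp_rot: [-51.1, 89.1, 31.7]
wrist_force: [-0.0, -0.1, 0.3]
opening: 0.0426
```

```bash
python3 - <<'E'
from h import *
plan([0.4344,0.2084,0.018],173)
E
```

```text
t 14.95 tcp [0.4344 0.2084 0.1201] yawY 172.8 tilt [ 0.0133  0.0083 -0.9999] q6 -57.2 open 0.0426 F [-0.  -0.1  0.3] M [ 0.01  0.02 -0.03]
  shift [ 0.1021  0.0013 -0.001 ] roll -0.0035 alt 3.1381
```

Request:
apply_moves --pt "0.05 0.0007 -0.0005 0 0" --pt "0.09 0.001 -0.001 0 0" --pt "0.102 0.0013 -0.001 0 0" --pt "0.102 0.0013 -0.001 0 0" --pt "0.102 0.0013 -0.001 0 -1" --pt "0.102 0.0013 -0.001 0 -1" --pt "0.102 0.0013 -0.001 0 -1" --pt "0.102 0.0013 -0.001 0 -1" --pt "0.102 0.0013 -0.001 0 -1" --pt "0.102 0.0013 -0.001 0 -1" --newtons 50

```text
time: 15.95
ee_pos: [0.4357, 0.2091, 0.0203]
tcp_rot: [-52.3, 88.9, 30.5]
wrist_force: [-0.0, -0.4, 7.7]
opening: 0.007
```

```bash
python3 - <<'E'
from h import *
plan([0.4344,0.2084,0.018],173)
E
```

```text
t 15.95 tcp [0.4357 0.2091 0.0203] yawY 172.78 tilt [ 0.0166  0.0098 -0.9998] q6 -57.2 open 0.007 F [-0.  -0.4  7.7] M [-0.05  0.06 -0.09]
  shift [ 0.0022  0.0012 -0.0008] roll -0.0038 alt 3.1378
```

```bash
python3 - <<'E'
from h import *
plan([0.4357,0.2091,0.075],None)
plan([0.43,0.395,0.075],None)
plan([0.43,0.395,0.0135],None)
E
```

```text
t 15.95 tcp [0.4357 0.2091 0.0203] yawY 172.78 tilt [ 0.0166  0.0098 -0.9998] q6 -57.2 open 0.007 F [-0.  -0.4  7.7] M [-0.05  0.06 -0.09]
  shift [-0.0547 -0.0009  0.0007] roll -0.0 alt -0.0
t 15.95 tcp [0.4357 0.2091 0.0203] yawY 172.78 tilt [ 0.0166  0.0098 -0.9998] q6 -57.2 open 0.007 F [-0.  -0.4  7.7] M [-0.05  0.06 -0.09]
  shift [-0.053   0.0282  0.1844] roll -0.0 alt -0.0
t 15.95 tcp [0.4357 0.2091 0.0203] yawY 172.78 tilt [ 0.0166  0.0098 -0.9998] q6 -57.2 open 0.007 F [-0.  -0.4  7.7] M [-0.05  0.06 -0.09]
  shift [0.0085 0.0291 0.1837] roll -0.0 alt -0.0
```

Request:
apply_moves --pt "-0.025 0 0 0 -1" --pt "-0.055 0 0 0 -1" --pt "-0.055 0.005 0.03 0 -1" --pt "-0.053 0.015 0.08 0 -1" --pt "-0.053 0.022 0.13 0 -1" --pt "-0.053 0.028 0.17 0 -1" --pt "-0.053 0.028 0.184 0 -1" --pt "-0.053 0.028 0.184 0 -1" --pt "-0.03 0.028 0.184 0 -1" --pt "-0.01 0.029 0.184 0 -1" --pt "0 0.029 0.184 0 -1" --pt "0.003 0.029 0.184 0 -1"

```text
time: 17.15
ee_pos: [0.4298, 0.3939, 0.0182]
tcp_rot: [-54.2, 89.0, 28.5]
wrist_force: [0.0, -0.3, -1.8]
opening: 0.0074
```

```bash
python3 - <<'E'
from h import *
plan([0.43,0.395,0.0135],None)
E
```

```text
t 17.15 tcp [0.4298 0.3939 0.0182] yawY 172.72 tilt [ 0.0154  0.0084 -0.9998] q6 -40.1 open 0.0074 F [ 0.  -0.3 -1.8] M [-0.01  0.07  0.04]
  shift [0.0047 0.     0.0011] roll -0.0 alt -0.0
```

Request:
apply_moves --pt "0.002 0 0 0 -1" --pt "0.004 0 0 0 -1" --pt "0.0055 0 0 0 -1" --pt "0.0055 0 0 0 -1"

```text
time: 17.55
ee_pos: [0.4301, 0.394, 0.013]
tcp_rot: [-53.7, 89.0, 29.0]
wrist_force: [0.4, -0.0, -1.8]
opening: 0.007
```

Request:
apply_moves --pt "0.001 0 0 0 -1" --pt "0.002 0 0 0 -1" --pt "0.003 0 0 0 -1" --pt "0.003 0 0 0 -1"

```text
time: 17.95
ee_pos: [0.4304, 0.3941, 0.0109]
tcp_rot: [-53.7, 88.9, 29.1]
wrist_force: [-1.4, -4.0, 5.1]
opening: 0.0074
```

Request:
apply_moves --pt "0 0 0 0 -0.6" --pt "0 0 0 0 -0.6" --pt "0 -0.006 0 0 -0.6" --pt "0 -0.012 0 0 -0.6" --pt "0 -0.015 0 0 -0.4" --pt "0 -0.018 0 0 -0.2" --pt "0 -0.021 0 0 0" --pt "0 -0.024 0 0 0.2" --pt "0 -0.027 0 0 0.4" --pt "0 -0.029 0 0 0.7" --pt "0 -0.03 0 0 1" --pt "0 -0.03 0 0 1"

```text
time: 19.15
ee_pos: [0.4602, 0.3903, 0.0114]
tcp_rot: [-53.7, 88.9, 29.1]
wrist_force: [-0.6, 0.4, 0.0]
opening: 0.0857
```

```bash
python3 - <<'E'
from h import *
plan([0.43,0.395,0.0135],None)
c,W=shot("top");s,_=shot("scene")
A=cv2.resize(c["frame"][200:320,180:330],None,fx=4,fy=4,interpolation=cv2.INTER_CUBIC)
cv2.imwrite("pics/f.png",A); np.savez("top2.npz",f=c["frame"],W=W)
for n in("top","scene"): print([(np.round(r["rect"]).tolist(),round(r["confidence"],2)) for r in cams.spot_in("spanner",n)[:2]])
E
```

```text
t 19.15 tcp [0.4602 0.3903 0.0114] yawY 172.71 tilt [ 0.0166  0.0092 -0.9998] q6 -42.3 open 0.0857 F [-0.6  0.4  0. ] M [ 0.03  0.01 -0.01]
  shift [-0.0025  0.0305  0.0009] roll -0.0 alt -0.0
[]
[]
```

View pics/f.png

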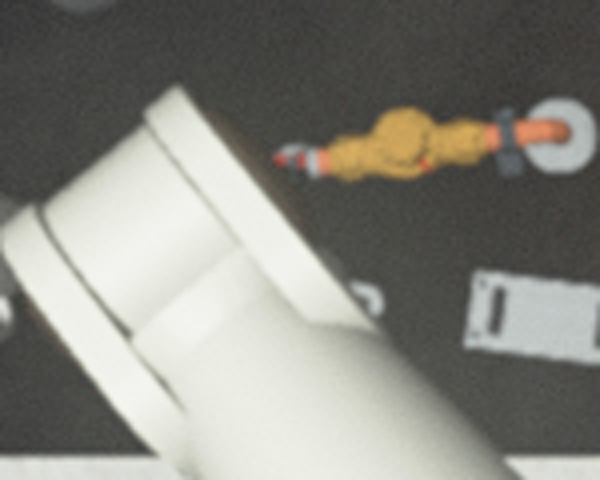

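```bash
python3 - <<'E'
from h import *
T=np.load("top2.npz"); W=T["W"][268:285,262:280]; f=T["f"][268:285,262:280].astype(int)
m=(f.sum(-1)>350)&(W[...,2]<.03); p=W[m]; print(len(p)); print(p[np.argsort(p[:,1])].round(3).tolist())
print([(v+268,u+262) for v,u in np.argwhere(m)])
c=cams.camera("scene"); 
print(proj(c,np.array([.44,.44,.004])),proj(c,np.array([.45,.49,.004])))
cv2.imwrite("pics/g.png",cv2.resize(c["frame"][190:260,360:450],None,fx=8,fy=8,interpolation=cv2.INTER_CUBIC))
E
```

```text
44
[[0.441, 0.326, 0.006], [0.452, 0.326, 0.005], [0.447, 0.326, 0.002], [0.444, 0.326, 0.001], [0.45, 0.326, 0.0], [0.438, 0.328, 0.011], [0.441, 0.328, 0.011], [0.444, 0.328, 0.008], [0.447, 0.328, 0.008], [0.449, 0.329, 0.008], [0.455, 0.329, 0.005], [0.453, 0.33, -0.005], [0.438, 0.331, 0.011], [0.441, 0.331, 0.009], [0.436, 0.331, 0.007], [0.449, 0.331, 0.01], [0.444, 0.331, 0.009], [0.452, 0.331, 0.007], [0.458, 0.332, 0.006], [0.447, 0.332, 0.003], [0.455, 0.332, -0.001], [0.446, 0.334, 0.013], [0.444, 0.334, 0.011], [0.449, 0.334, 0.01], [0.452, 0.334, 0.01], [0.441, 0.334, 0.008], [0.455, 0.334, 0.009], [0.458, 0.335, 0.004], [0.455, 0.337, 0.01], [0.452, 0.337, 0.009], [0.45, 0.337, 0.004], [0.458, 0.337, 0.003], [0.449, 0.34, 0.008], [0.455, 0.34, 0.007], [0.452, 0.34, 0.004], [0.458, 0.34, 0.0], [0.452, 0.342, 0.01], [0.455, 0.342, 0.008], [0.461, 0.343, 0.003], [0.458, 0.343, 0.001], [0.457, 0.344, 0.016], [0.455, 0.345, 0.012], [0.461, 0.346, -0.002], [0.458, 0.348, 0.009]]
[(np.int64(270), np.int64(268)), (np.int64(270), np.int64(269)), (np.int64(271), np.int64(267)), 
[... 639 characters left out ...]
 (np.int64(274), np.int64(270)), (np.int64(274), np.int64(271)), (np.int64(274), np.int64(272)), (np.int64(274), np.int64(273)), (np.int64(274), np.int64(274)), (np.int64(274), np.int64(275)), (np.int64(275), np.int64(272)), (np.int64(275), np.int64(273)), (np.int64(275), np.int64(274)), (np.int64(275), np.int64(275)), (np.int64(276), np.int64(272)), (np.int64(276), np.int64(273)), (np.int64(276), np.int64(274)), (np.int64(276), np.int64(275)), (np.int64(277), np.int64(272)), (np.int64(277), np.int64(273)), (np.int64(277), np.int64(274)), (np.int64(277), np.int64(275)), (np.int64(278), np.int64(273)), (np.int64(278), np.int64(274)), (np.int64(279), np.int64(273))]
[385.7 229.3] [402.4 229.2]
```

View pics/g.png

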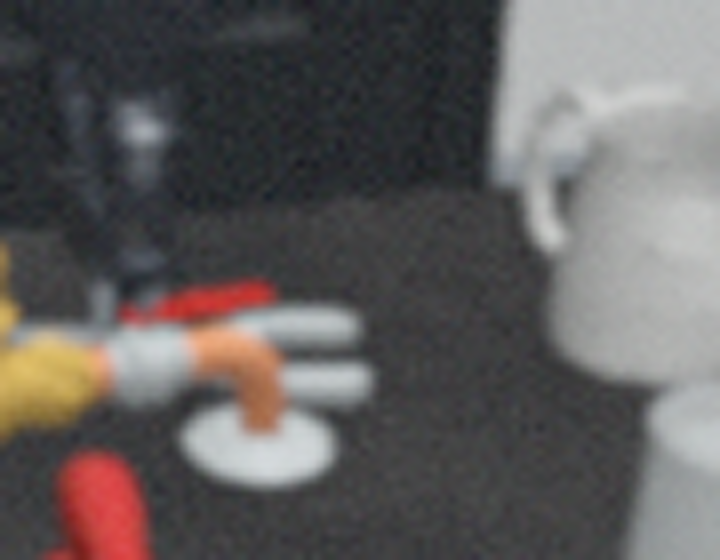

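Request:
apply_moves --pt "0.0 0.005 0 0 1" --pt "0.005 0.005 0 0 0.3" --pt "0.0092 0.005 0 0 0.1" --pt "0.0092 0.005 0 0 -0.1" --pt "0.0092 0.005 0 0 -1" --pt "0.0092 0.005 0 0 -1" --pt "0.0092 0.005 0 0 -1" --pt "0.0092 0.005 0 0 -1" --pt "0.0092 0.005 0 0 -1" --newtons 60

```text
time: 20.3
ee_pos: [0.4556, 0.3911, 0.0025]
tcp_rot: [-53.8, 88.9, 28.9]
wrist_force: [2.1, -0.4, 2.5]
opening: 0.0217
```

```bash
python3 - <<'E'
from h import *
plan([0.42,0.33,0.12],None)
E
```

```text
t 20.3 tcp [0.4556 0.3911 0.0025] yawY 172.72 tilt [ 0.0173  0.0096 -0.9998] q6 -42.0 open 0.0217 F [ 2.1 -0.4  2.5] M [-0.07 -0.41 -0.04]
  shift [-0.1187  0.0257 -0.0638] roll -0.0 alt -0.0
```

```bash
python3 - <<'E'
from h import *
plan([0.4167,0.2739,0.12],103.5)
plan([0.4167,0.2739,0.0895],103.5)
E
```

```text
t 20.3 tcp [0.4556 0.3911 0.0025] yawY 172.72 tilt [ 0.0173  0.0096 -0.9998] q6 -42.0 open 0.0217 F [ 2.1 -0.4  2.5] M [-0.07 -0.41 -0.04]
  shift [-0.1193  0.0218 -0.1198] roll 1.2081 alt -1.9335
t 20.3 tcp [0.4556 0.3911 0.0025] yawY 172.72 tilt [ 0.0173  0.0096 -0.9998] q6 -42.0 open 0.0217 F [ 2.1 -0.4  2.5] M [-0.07 -0.41 -0.04]
  shift [-0.0888  0.0223 -0.1202] roll 1.2081 alt -1.9335
```

Request:
apply_moves --pt "-0.01 0 0 0 -1" --pt "-0.03 0 0 0 -1" --pt "-0.03 0 0 0 -1"

```text
time: 20.6
ee_pos: [0.4558, 0.3917, 0.0351]
tcp_rot: [-51.5, 88.7, 31.2]
wrist_force: [1.4, 0.5, -1.6]
opening: 0.022
```

```bash
python3 - <<'E'
from h import *
plan([0.4167,0.2739,0.12],103.5)
E
```

```text
t 20.6 tcp [0.4558 0.3917 0.0351] yawY 172.72 tilt [ 0.0196  0.0119 -0.9997] q6 -42.0 open 0.022 F [ 1.4  0.5 -1.6] M [-0.01  0.   -0.02]
  shift [-0.087   0.0224 -0.1206] roll 1.2081 alt -1.9334
```

Request:
apply_moves --pt "-0.045 0 0 0 -1" --pt "-0.087 0 0 0 -1" --pt "-0.087 0.005 -0.03 0.13 -1" --pt "-0.087 0.01 -0.06 0.27 -1" --pt "-0.087 0.0224 -0.09 0.41 -1" --pt "-0.087 0.0224 -0.1206 0.55 -1" --pt "-0.087 0.0224 -0.1206 0.69 -1" --pt "-0.087 0.0224 -0.1206 0.83 -1" --pt "-0.087 0.0224 -0.1206 0.97 -1" --pt "-0.087 0.0224 -0.1206 1.11 -1" --pt "-0.087 0.0224 -0.1206 1.2081 -1" --pt "-0.087 0.0224 -0.1206 1.2081 -1"

```text
time: 21.8
ee_pos: [0.4164, 0.2738, 0.1193]
tcp_rot: [18.1, 88.7, 31.5]
wrist_force: [-0.2, -0.3, -2.8]
opening: 0.0216
```

```bash
python3 - <<'E'
from h import *
plan([0.4167,0.2739,0.0895],103.5)
c,W=shot("top");s,_=shot("scene")
A=cv2.resize(c["frame"][215:290,235:335],None,fx=6,fy=6,interpolation=cv2.INTER_CUBIC)
B=cv2.resize(s["frame"][200:250,320:380],None,fx=10,fy=9,interpolation=cv2.INTER_CUBIC)
np.savez("top3.npz",f=c["frame"],W=W,s=s["frame"],Ws=_)
cv2.imwrite("pics/i.png",cv2.resize(np.vstack([A[:,:600],B[:450]]),None,fx=.65,fy=.65))
E
```

```text
t 21.8 tcp [0.4164 0.2738 0.1193] yawY 103.44 tilt [ 0.0187  0.0115 -0.9998] q6 19.9 open 0.0216 F [-0.2 -0.3 -2.8] M [-0.    0.13 -0.  ]
  shift [ 0.0298 -0.0002 -0.0003] roll -0.001 alt 3.1406
```

View pics/i.png

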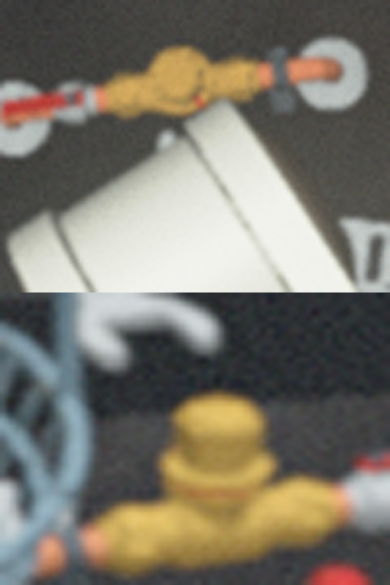

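```bash
python3 - <<'E'
from h import *
T=np.load("top3.npz"); s=T["s"].astype(int); Ws=T["Ws"]
p=Ws[200:216,328:356].reshape(-1,3); f=s[200:216,328:356].reshape(-1,3)
m=(f.sum(1)>330)&(p[:,0]>.4)&(p[:,0]<.56)&(p[:,2]>.09); p=p[m]; print(len(p),p.mean(0),p.min(0),p.max(0))
# fit in spanner coords assuming direction 13.5
d=np.array([np.cos(np.radians(13.5)),np.sin(np.radians(13.5))]); n=np.array([-d[1],d[0]])
g=np.array([.4164,.2738]); q=p[:,:2]-g
a=q@d; b=q@n
for lo in np.arange(.05,.12,.01):
    k=(a>=lo)&(a<lo+.01)
    if k.any(): print(round(lo,2),k.sum(),b[k].min().round(4),b[k].max().round(4),np.sort(b[k]).round(3).tolist() if lo>.08 else '',p[k,2].mean().round(4))
E
```

```text
154 [0.48380363 0.28737494 0.12205497] [0.44733591 0.26026954 0.11447148] [0.51839506 0.31717926 0.12773772]
0.05 27 -0.0225 0.023  0.1226
0.06 34 -0.0277 0.0247  0.1216
0.07 24 -0.0329 0.0243  0.1222
0.08 16 -0.0327 0.0232 [-0.033, -0.032, -0.032, -0.031, -0.029, -0.029, -0.027, -0.02, 0.012, 0.013, 0.013, 0.014, 0.017, 0.018, 0.02, 0.023] 0.1216
0.09 25 -0.0313 0.0218 [-0.031, -0.03, -0.03, -0.028, -0.027, -0.027, -0.027, -0.026, -0.025, -0.025, -0.024, -0.023, -0.023, 0.011, 0.013, 0.013, 0.014, 0.014, 0.016, 0.016, 0.016, 0.02, 0.02, 0.021, 0.022] 0.1211
0.1 3 0.0117 0.0153 [0.012, 0.014, 0.015] 0.1234
```

```bash
python3 - <<'E'
from h import *
T=np.load("top3.npz"); s=T["s"].astype(int)
c=cams.camera("scene"); print("proj cap",proj(c,np.array([.548,.3054,.095])))
g=s[...,2]-s[...,0]
for v in range(219,228): 
    u=np.where(g[v,335:375]>45)[0]+335; print(v,u.min(),u.max(),(u.min()+u.max())/2)
# model silhouettes: render spanner polygon mask for shift/rot, IoU against bright mask
m=(s.sum(-1)>330)&(np.abs(g)<40); m[:, :328]=0; m[:,358:]=0; m[:200]=0; m[216:]=0
W=T["Ws"]; m&=(W[...,0]<.56)&(W[...,0]>.4)&(W[...,2]>.09)
out=[(15,28.5),(15,16.8),(-15,16.8),(-21,0),(-15,-16.8),(15,-16.8),(15,-28.5),(-15,-28.5),(-46,-12),(-60,-12),(-60,12),(-46,12),(-15,28.5)]
def mask(x0,lat,rot,z):
    th=np.radians(13.5+rot); d=np.array([np.cos(th),np.sin(th)]); n=np.array([-d[1],d[0]])
    M=np.zeros((480*4,640*4),np.uint8)
    for dz in(-.004,.004):
        P=[proj8(c,np.r_[np.array([.4164,.2738])+d*(x0+a/1e3)+n*(lat+b/1e3),z+dz]) for a,b in out]
        cv2.fillPoly(M,[np.round(np.array(P)*4+2).astype(int)],1)
    return cv2.resize(M[800:864,328*4:358*4].astype(np.float32),None,fx=.25,fy=.25,interpolation=cv2.INTER_AREA)
def proj8(c,X):
    x=np.array(c["R"])@X+c["t"]; x=np.array(c["camera_matrix"])@x; return x[:2]/x[2]
mm=m[200:216,328:358].astype(float)
from itertools import product
r=[]
for x0,lat,rot,z in product((.082,.085,.088),np.arange(-.003,.0031,.0015),range(-6,5),(.119,.122,.125)):
    k=mask(x0,lat,rot,z); k[:, :3]*=1
    v=(mm>0)|True
    r.append((((k-mm)[:,4:]**2).sum(),x0,round(lat,4),rot,z))
r.sort(); print(*r[:10],sep="\n")
E
```

```text
proj cap [352.7 223. ]
219 348 358 353.0
220 347 359 353.0
221 347 360 353.5
222 347 360 353.5
223 347 360 353.5
224 347 360 353.5
225 347 359 353.0
226 346 360 353.0
227 345 360 352.5
(np.float64(16.9140625), 0.085, np.float64(0.0), -3, 0.122)
(np.float64(16.9140625), 0.085, np.float64(0.003), -6, 0.122)
(np.float64(17.484375), 0.085, np.float64(0.0015), -4, 0.122)
(np.float64(17.82421875), 0.085, np.float64(-0.003), -1, 0.122)
(np.float64(17.98828125), 0.082, np.float64(-0.003), -1, 0.122)
(np.float64(18.01953125), 0.085, np.float64(0.003), -5, 0.122)
(np.float64(18.46484375), 0.082, np.float64(0.0), -3, 0.122)
(np.float64(18.4765625), 0.082, np.float64(0.003), -4, 0.119)
(np.float64(18.53515625), 0.088, np.float64(0.0), -5, 0.125)
(np.float64(18.8046875), 0.085, np.float64(0.0), -4, 0.122)
```

```bash
python3 - <<'E'
from h import *
plan([0.4167,0.2739,0.0885],106.8)
plan([0.4653-.012*.972,0.2856-.012*.233,0.0885],106.8)
E
```

```text
t 21.95 tcp [0.4165 0.2738 0.1196] yawY 103.68 tilt [ 0.0191  0.0116 -0.9998] q6 19.7 open 0.0217 F [ 0.  -0.5 -1.3] M [-0.02  0.07  0.04]
  shift [ 0.0311 -0.0002 -0.0005] roll -0.0545 alt 3.0871
t 21.95 tcp [0.4165 0.2738 0.1196] yawY 103.68 tilt [ 0.0191  0.0116 -0.9998] q6 19.7 open 0.0217 F [ 0.  -0.5 -1.3] M [-0.02  0.07  0.04]
  shift [ 0.0319 -0.0003  0.0375] roll -0.0545 alt 3.0871
```

Request:
apply_moves --pt "0.015 0 0 -0.0545 -1" --pt "0.031 0 0 -0.0545 -1" --pt "0.031 0 0 -0.0545 -1" --pt "0.031 0 0.01 -0.0545 -1" --pt "0.031 0 0.02 -0.0545 -1" --pt "0.031 0 0.025 -0.0545 -1" --pt "0.032 0 0.03 -0.0545 -1" --newtons 60

```text
time: 22.65
ee_pos: [0.4473, 0.2816, 0.0888]
tcp_rot: [14.6, 88.7, 31.4]
wrist_force: [-0.0, 0.0, -2.2]
opening: 0.0219
```

```bash
python3 - <<'E'
from h import *
plan([0.4653,0.2856,0.0885],106.8)
c,W=shot("top");s,_=shot("scene")
A=cv2.resize(c["frame"][220:260,255:305],None,fx=12,fy=12,interpolation=cv2.INTER_CUBIC)
B=cv2.resize(s["frame"][205:245,325:375],None,fx=12,fy=12,interpolation=cv2.INTER_CUBIC)
cv2.imwrite("pics/j.png",cv2.resize(np.vstack([A,B]),None,fx=.6,fy=.6))
E
```

```text
t 22.65 tcp [0.4473 0.2816 0.0888] yawY 106.79 tilt [ 0.0197  0.0121 -0.9997] q6 15.4 open 0.0219 F [-0.   0.  -2.2] M [-0.02  0.04  0.05]
  shift [ 0.0007 -0.0014  0.0184] roll -0.0001 alt 3.1415
```

View pics/j.png

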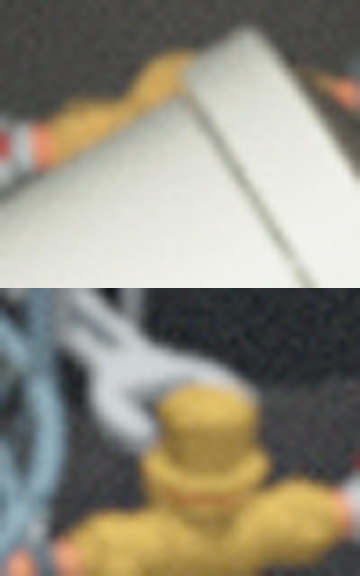

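Request:
apply_moves --pt "0 -0.001 0.004 0 -1" --pt "0 -0.0014 0.008 0 -1" --pt "0 -0.0014 0.012 0 -1" --pt "0 -0.0014 0.012 0 -1"

```text
time: 23.15
ee_pos: [0.4593, 0.2838, 0.0885]
tcp_rot: [14.6, 88.7, 31.4]
wrist_force: [-0.1, 2.1, -2.2]
opening: 0.0217
```

```bash
python3 - <<'E'
from h import *
plan([0.4653,0.2856,0.0885],106.8)
E
```

```text
t 23.15 tcp [0.4593 0.2838 0.0885] yawY 106.78 tilt [ 0.0194  0.0119 -0.9997] q6 14.9 open 0.0217 F [-0.1  2.1 -2.2] M [0.37 0.04 0.15]
  shift [0.0002 0.     0.0062] roll -0.0003 alt 3.1413
```

Request:
apply_moves --pt "0 0 0.002 0 -1" --pt "0 0 0.004 0 -1" --pt "0 0 0.006 0 -1" --pt "0 0 0.006 0 -1"

```text
time: 23.55
ee_pos: [0.4653, 0.2855, 0.0887]
tcp_rot: [14.3, 88.7, 31.0]
wrist_force: [-0.5, 1.3, -1.9]
opening: 0.0219
```

```bash
python3 - <<'E'
from h import *
plan([0.4653,0.2856,0.0885],106.8)
E
```

```text
t 23.55 tcp [0.4653 0.2855 0.0887] yawY 106.78 tilt [ 0.0196  0.0118 -0.9997] q6 14.8 open 0.0219 F [-0.5  1.3 -1.9] M [0.13 0.06 0.05]
  shift [0.0002 0.0001 0.    ] roll -0.0004 alt 3.1412
```

Request:
apply_moves --pt "0 0.0044 0.0004 0.0524 -1" --pt "0 0.0088 0.001 0.1047 -1" --pt "0 0.0132 0.0018 0.1571 -1" --pt "0 0.0175 0.0029 0.2094 -1" --pt "0 0.0218 0.0042 0.2618 -1" --newtons 90

```text
time: 24.05
ee_pos: [0.4631, 0.3074, 0.0888]
tcp_rot: [26.7, 88.7, 28.4]
wrist_force: [1.2, -1.4, -2.9]
opening: 0.0203
```

```bash
cat >> h.py <<'E'
def arc(phis,C=(.548,.3054)):
    o,e,R=pose(); yaw=np.arctan2(R[1,1],R[0,1]); v=np.array(C)-e[:2]; f=np.array(o["wrist_force"])
    y,z=v@[np.cos(yaw),np.sin(yaw)],v@[np.sin(yaw),-np.cos(yaw)]
    print("r",np.hypot(*v).round(4),"ang",np.degrees(np.arctan2(v[1],v[0])).round(2),"yaw",np.degrees(yaw).round(2),"z",e[2].round(4),"F",f.round(1),"Mz",np.round(o["torque"][2],2),"capM",round(o["torque"][2]+(-v[0]*f[1]+v[1]*f[0]),2))
    for p in phis:
        a=np.radians(p); print(p,[0,round(y+z*np.sin(a)-y*np.cos(a),4),round(z-z*np.cos(a)-y*np.sin(a),4),round(a,4)])
E
python3 - <<'E'
from h import *
arc([3,6,9,12,15])
E
```

```text
r 0.085 ang -1.33 yaw 91.68 z 0.0888 F [ 1.2 -1.4 -2.9] Mz 0.55 capM 0.67
3 [0, np.float64(0.0044), np.float64(0.0004), np.float64(0.0524)]
6 [0, np.float64(0.0088), np.float64(0.0009), np.float64(0.1047)]
9 [0, np.float64(0.0132), np.float64(0.0017), np.float64(0.1571)]
12 [0, np.float64(0.0175), np.float64(0.0028), np.float64(0.2094)]
15 [0, np.float64(0.0218), np.float64(0.004), np.float64(0.2618)]
```

Request:
apply_moves --pt "0 0.0044 0.0004 0.0524 -1" --pt "0 0.0088 0.0009 0.1047 -1" --pt "0 0.0132 0.0017 0.1571 -1" --pt "0 0.0175 0.0028 0.2094 -1"

```text
time: 24.45
ee_pos: [0.4653, 0.3248, 0.089]
tcp_rot: [36.9, 88.7, 26.5]
wrist_force: [-0.3, -0.5, -2.1]
opening: 0.0202
```

```bash
python3 - <<'E'
from h import *
arc([2,4,6,8])
c=cams.camera("top"); cv2.imwrite("pics/k.png",cv2.resize(c["frame"][220:255,262:302],None,fx=12,fy=12,interpolation=cv2.INTER_CUBIC))
E
```

```text
r 0.0849 ang -13.21 yaw 79.6 z 0.089 F [-0.3 -0.5 -2.1] Mz 0.68 capM 0.73
2 [0, np.float64(0.003), np.float64(0.0002), np.float64(0.0349)]
4 [0, np.float64(0.0059), np.float64(0.0005), np.float64(0.0698)]
6 [0, np.float64(0.0088), np.float64(0.0009), np.float64(0.1047)]
8 [0, np.float64(0.0118), np.float64(0.0014), np.float64(0.1396)]
```

Request:
apply_moves --pt "0 0.003 0.0002 0.0349 -1" --pt "0 0.0059 0.0005 0.0698 -1" --pt "0 0.0088 0.0009 0.1047 -1"

```text
time: 24.8
ee_pos: [0.4679, 0.3335, 0.089]
tcp_rot: [42.1, 88.7, 25.6]
wrist_force: [1.0, -0.5, -1.9]
opening: 0.0202
```

```bash
python3 - <<'E'
from h import *
arc([1,2,3])
E
```

```text
r 0.0849 ang -19.36 yaw 73.45 z 0.089 F [ 1.  -0.5 -1.9] Mz 0.67 capM 0.69
1 [0, np.float64(0.0015), np.float64(0.0001), np.float64(0.0175)]
2 [0, np.float64(0.003), np.float64(0.0002), np.float64(0.0349)]
3 [0, np.float64(0.0044), np.float64(0.0003), np.float64(0.0524)]
```

Request:
apply_moves --pt "0 0.0015 0.0001 0.0175 -1" --pt "0 0.003 0.0002 0.0349 -1"

```text
time: 25.0
ee_pos: [0.4689, 0.3363, 0.089]
tcp_rot: [43.5, 88.7, 25.0]
wrist_force: [-0.6, -0.1, -1.7]
opening: 0.0205
```

```bash
python3 - <<'E'
from h import *
arc([1,2,3])
E
```

```text
r 0.0849 ang -21.32 yaw 71.46 z 0.089 F [-0.6 -0.1 -1.7] Mz 0.69 capM 0.72
1 [0, np.float64(0.0015), np.float64(0.0001), np.float64(0.0175)]
2 [0, np.float64(0.003), np.float64(0.0002), np.float64(0.0349)]
3 [0, np.float64(0.0044), np.float64(0.0003), np.float64(0.0524)]
```

Request:
apply_moves --pt "0 0.0015 0.0001 0.0175 -1" --pt "0 0.003 0.0002 0.0349 -1"

```text
time: 25.2
ee_pos: [0.47, 0.3391, 0.0891]
tcp_rot: [45.5, 88.7, 24.9]
wrist_force: [-0.0, -0.4, -2.1]
opening: 0.0204
```

```bash
python3 - <<'E'
from h import *
arc([1,2,3])
E
```

```text
r 0.0849 ang -23.36 yaw 69.42 z 0.0891 F [-0.  -0.4 -2.1] Mz 0.62 capM 0.65
1 [0, np.float64(0.0015), np.float64(0.0001), np.float64(0.0175)]
2 [0, np.float64(0.003), np.float64(0.0002), np.float64(0.0349)]
3 [0, np.float64(0.0044), np.float64(0.0003), np.float64(0.0524)]
```

Request:
apply_moves --pt "0 0.0015 0.0001 0.0175 -1" --pt "0 0.003 0.0002 0.0349 -1"

```text
time: 25.4
ee_pos: [0.4713, 0.3419, 0.0891]
tcp_rot: [47.5, 88.7, 24.8]
wrist_force: [-0.2, 0.4, -2.4]
opening: 0.0204
```

```bash
python3 - <<'E'
from h import *
arc([1,2,3])
c=cams.camera("top"); cv2.imwrite("pics/k.png",cv2.resize(c["frame"][220:255,262:302],None,fx=12,fy=12,interpolation=cv2.INTER_CUBIC))
E
```

```text
r 0.0849 ang -25.45 yaw 67.35 z 0.0891 F [-0.2  0.4 -2.4] Mz 0.65 capM 0.63
1 [0, np.float64(0.0015), np.float64(0.0001), np.float64(0.0175)]
2 [0, np.float64(0.003), np.float64(0.0002), np.float64(0.0349)]
3 [0, np.float64(0.0044), np.float64(0.0003), np.float64(0.0524)]
```

Request:
apply_moves --pt "0 0.0015 0.0001 0.0175 -1" --pt "0 0.003 0.0002 0.0349 -1"

```text
time: 25.65
ee_pos: [0.4728, 0.3448, 0.0891]
tcp_rot: [49.5, 88.7, 24.7]
wrist_force: [-0.4, -1.2, -2.1]
opening: 0.0205
```

```bash
python3 - <<'E'
from h import *
arc([1,2,3])
E
```

```text
r 0.0849 ang -27.62 yaw 65.2 z 0.0891 F [-0.4 -1.2 -2.1] Mz 0.58 capM 0.69
1 [0, np.float64(0.0015), np.float64(0.0001), np.float64(0.0175)]
2 [0, np.float64(0.003), np.float64(0.0002), np.float64(0.0349)]
3 [0, np.float64(0.0044), np.float64(0.0003), np.float64(0.0524)]
```

Request:
apply_moves --pt "0 0.0015 0.0001 0.0175 -1" --pt "0 0.003 0.0002 0.0349 -1"

```text
time: 25.85
ee_pos: [0.4743, 0.3475, 0.0891]
tcp_rot: [51.5, 88.8, 24.6]
wrist_force: [-0.6, 0.1, -1.3]
opening: 0.0205
```

```bash
python3 - <<'E'
from h import *
arc([1,2,3])
c=cams.camera("top"); f=c["frame"].astype(int)
for v in range(226,250):
    for u in range(262,300):
        b=f[v,u]
        if b[2]-1.45*b[1]>0 and b[2]>110: print(u,v,b)
for a in range(170,240,10):
    r=np.radians(a); print(a,proj(c,np.array([.547+.020*np.cos(r),.3065+.020*np.sin(r),.079])))
cv2.imwrite("pics/k.png",cv2.resize(c["frame"][220:255,262:302],None,fx=12,fy=12,interpolation=cv2.INTER_CUBIC))
E
```

```text
r 0.0849 ang -29.73 yaw 63.11 z 0.0891 F [-0.6  0.1 -1.3] Mz 0.63 capM 0.66
1 [0, np.float64(0.0015), np.float64(0.0001), np.float64(0.0175)]
2 [0, np.float64(0.003), np.float64(0.0002), np.float64(0.0349)]
3 [0, np.float64(0.0044), np.float64(0.0003), np.float64(0.0524)]
282 241 [ 79 109 162]
282 242 [ 87 114 185]
282 243 [102 119 175]
170 [279.3 243.2]
180 [280.6 243.3]
190 [281.9 243.2]
200 [283.2 242.8]
210 [284.4 242.3]
220 [285.5 241.5]
230 [286.5 240.6]
```

Request:
apply_moves --pt "0 0.0015 0.0001 0.0175 -1" --pt "0 0.003 0.0002 0.0349 -1"

```text
time: 26.1
ee_pos: [0.4759, 0.3503, 0.0892]
tcp_rot: [53.5, 88.7, 24.5]
wrist_force: [-0.8, -0.4, -2.2]
opening: 0.0205
```

```bash
python3 - <<'E'
from h import *
arc([1,2,3])
E
```

```text
r 0.0849 ang -31.9 yaw 60.97 z 0.0892 F [-0.8 -0.4 -2.2] Mz 0.63 capM 0.7
1 [0, np.float64(0.0015), np.float64(0.0001), np.float64(0.0175)]
2 [0, np.float64(0.003), np.float64(0.0002), np.float64(0.0349)]
3 [0, np.float64(0.0044), np.float64(0.0003), np.float64(0.0524)]
```

Request:
apply_moves --pt "0 0.0015 0.0001 0.0175 -1" --pt "0 0.003 0.0002 0.0349 -1"

```text
time: 26.3
ee_pos: [0.4776, 0.3529, 0.0892]
tcp_rot: [55.4, 88.8, 24.3]
wrist_force: [-0.9, -0.1, -2.0]
opening: 0.0206
```

```bash
python3 - <<'E'
from h import *
arc([1,2,3])
c=cams.camera("top"); f=c["frame"].astype(int)
for v in range(232,248):
    for u in range(272,292):
        b=f[v,u]
        if b[2]-1.35*b[1]>0 and b[2]>110: print(u,v,b)
cv2.imwrite("pics/k.png",cv2.resize(c["frame"][220:255,262:302],None,fx=12,fy=12,interpolation=cv2.INTER_CUBIC))
E
```

```text
r 0.0849 ang -34.01 yaw 58.88 z 0.0892 F [-0.9 -0.1 -2. ] Mz 0.6 capM 0.65
1 [0, np.float64(0.0015), np.float64(0.0001), np.float64(0.0175)]
2 [0, np.float64(0.003), np.float64(0.0002), np.float64(0.0349)]
3 [0, np.float64(0.0044), np.float64(0.0003), np.float64(0.0524)]
281 241 [ 80 116 158]
282 241 [ 79 114 165]
281 242 [ 84 122 184]
282 242 [106 126 189]
281 243 [104 133 191]
```

View pics/k.png

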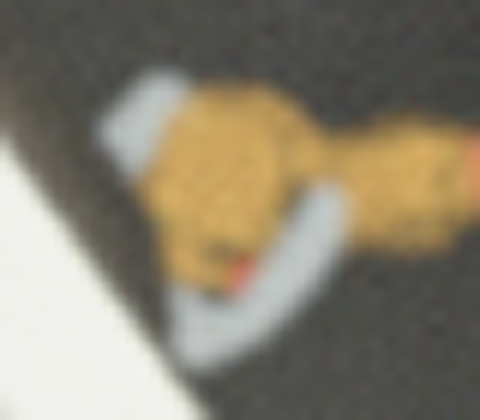

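```bash
python3 - <<'E'
from h import *
c=cams.camera("top")
def cr(X): return ((proj(c,np.array(X))+.5-[262,220])*12).round()
print("C z95",cr([.548,.3054,.095]),"dome",cr([.548,.3054,.107]),"neck",cr([.548,.3054,.079]))
for a in(-34,-25):
  d=np.array([np.cos(np.radians(a)),np.sin(np.radians(a))]);n=np.array([-d[1],d[0]])
  print(a,[cr(np.r_[np.array([.548,.3054])+d*x+n*y,.095]).tolist() for x,y in((.015,.0285),(.015,.0168),(.015,-.0168),(.015,-.0285),(-.02,-.0285))])
f=c["frame"].astype(int)
bb=(f.min(-1)>120)&(np.ptp(f,-1)<45)
for v in range(222,253): print(v,"".join("#" if bb[v,u] else("r" if f[v,u,2]>1.35*f[v,u,1] and f[v,u,2]>110 else("g" if f[v,u,2]-f[v,u,0]>50 else ".")) for u in range(262,302)))
E
```

```text
C z95 [230. 181.] dome [227. 174.] neck [235. 191.]
-34 [[162.0, 52.0], [206.0, 82.0], [334.0, 168.0], [378.0, 198.0], [287.0, 330.0]]
-25 [[143.0, 64.0], [191.0, 86.0], [331.0, 151.0], [379.0, 174.0], [310.0, 319.0]]
222 ........................................
223 ........................................
224 ........................................
225 ........................................
226 ............###.........................
227 ...........#####.ggggg..................
228 ..........#####.gggggggg................
229 .........#####.gggggggggg...............
230 ........######gggggggggggg......gggg....
231 #.......#####.gggggggggggggggggggggggggg
232 #........####ggggggggggggggggggggggggggr
233 ##........###ggggggggggggggggggggggggggr
234 ###.......##gggggggggggggggggggggggggggr
235 ####.......ggggggggggggggg..gggggggggggr
236 ####........gggggggggggg.###.ggggggggggg
237 #####.......gggggggggggg#####ggggggggggg
238 ######.......ggggggggggg#####gggggggggg.
239 #######......gggggggggg######ggggggggg..
240 #######......ggggggggg.######.g.ggggg...
241 ########.....ggggggrrg######............
242 #########.....gggggrr#######............
243 #########......ggggrg######.............
244 ##########....###..#######..............
245 ###########...###########...............
246 ###########...##########................
247 ############..#########.................
248 #############.########..................
249 ####################....................
250 ##################......................
251 ###############.........................
252 ################........................
```

```bash
python3 - <<'E'
from h import *
arc([-2,-4,-6])
E
```

```text
r 0.0849 ang -34.04 yaw 58.92 z 0.0892 F [-0.4 -1.4 -1.4] Mz 0.58 capM 0.69
-2 [0, np.float64(-0.003), np.float64(-0.0001), np.float64(-0.0349)]
-4 [0, np.float64(-0.0059), np.float64(-0.0001), np.float64(-0.0698)]
-6 [0, np.float64(-0.0089), np.float64(0.0), np.float64(-0.1047)]
```

Request:
apply_moves --pt "0 -0.003 0 -0.0349 -1" --pt "0 -0.0059 0 -0.0698 -1"

```text
time: 26.6
ee_pos: [0.4752, 0.3484, 0.0894]
tcp_rot: [53.3, 88.6, 26.2]
wrist_force: [2.3, 0.7, -2.3]
opening: 0.0202
```

```bash
python3 - <<'E'
from h import *
arc([-2])
E
```

```text
r 0.0846 ang -30.59 yaw 62.98 z 0.0894 F [ 2.3  0.7 -2.3] Mz 0.16 capM 0.01
-2 [0, np.float64(-0.0029), np.float64(-0.0001), np.float64(-0.0349)]
```

Request:
apply_moves --pt "0 -0.0001 0.003 0 -1" --pt "0 -0.0003 0.006 0 -1" --pt "0 -0.0003 0.006 0 -1"

```text
time: 26.9
ee_pos: [0.4791, 0.3462, 0.0892]
tcp_rot: [60.7, 88.8, 33.7]
wrist_force: [-7.0, 3.4, -2.2]
opening: 0.0203
```

```bash
python3 - <<'E'
from h import *
arc([2,4,6])
E
```

```text
r 0.0801 ang -30.66 yaw 62.99 z 0.0892 F [-7.   3.4 -2.2] Mz 0.24 capM 0.29
2 [0, np.float64(0.0028), np.float64(0.0002), np.float64(0.0349)]
4 [0, np.float64(0.0056), np.float64(0.0006), np.float64(0.0698)]
6 [0, np.float64(0.0083), np.float64(0.001), np.float64(0.1047)]
```

Request:
apply_moves --pt "0 0.0028 -0.001 0.0349 -1" --pt "0 0.0056 -0.0005 0.0698 -1" --pt "0 0.0056 -0.0005 0.0698 -1"

```text
time: 27.2
ee_pos: [0.4812, 0.3512, 0.0891]
tcp_rot: [63.9, 88.8, 32.8]
wrist_force: [-1.2, -2.3, -1.1]
opening: 0.0209
```

```bash
python3 - <<'E'
from h import *
arc([2,4,6])
E
```

```text
r 0.081 ang -34.45 yaw 58.92 z 0.0891 F [-1.2 -2.3 -1.1] Mz 0.34 capM 0.55
2 [0, np.float64(0.0028), np.float64(0.0002), np.float64(0.0349)]
4 [0, np.float64(0.0056), np.float64(0.0005), np.float64(0.0698)]
6 [0, np.float64(0.0084), np.float64(0.0009), np.float64(0.1047)]
```

Request:
apply_moves --pt "0 0.0014 0.0001 0.0175 -1" --pt "0 0.0028 0.0002 0.0349 -1" --pt "0 0.0028 0.0002 0.0349 -1"

```text
time: 27.5
ee_pos: [0.4829, 0.3535, 0.0891]
tcp_rot: [65.5, 88.8, 32.3]
wrist_force: [-0.8, -3.0, -1.4]
opening: 0.0203
```

```bash
python3 - <<'E'
from h import *
arc([2,4,6])
E
```

```text
r 0.0809 ang -36.46 yaw 56.87 z 0.0891 F [-0.8 -3.  -1.4] Mz 0.37 capM 0.6
2 [0, np.float64(0.0028), np.float64(0.0002), np.float64(0.0349)]
4 [0, np.float64(0.0056), np.float64(0.0005), np.float64(0.0698)]
6 [0, np.float64(0.0084), np.float64(0.0009), np.float64(0.1047)]
```

Request:
apply_moves --pt "0 0.0014 0.0001 0.0175 -1" --pt "0 0.0028 0.0002 0.0349 -1"

```text
time: 27.7
ee_pos: [0.4846, 0.3555, 0.0891]
tcp_rot: [66.3, 88.8, 31.1]
wrist_force: [-0.3, -5.0, -1.9]
opening: 0.0208
```

```bash
cat >> h.py <<'E'
def mark():
    c=cams.camera("top"); f=c["frame"].astype(float)
    w=np.clip(f[...,2]-1.28*f[...,1],0,None)*(f[...,2]>110); w[:236]=0; w[247:]=0; w[:,:272]=0; w[:,292:]=0
    w[w<6]=0; v,u=np.mgrid[:480,:640]
    if w.sum()<20: print("no mark"); return
    p=np.array([(u*w).sum(),(v*w).sum()])/w.sum()
    def err(a): 
        return [np.linalg.norm(proj8(c,np.array([.5475+r*np.cos(a),.306+r*np.sin(a),.079]))-p) for r in (.019,.020,.021)]
    A=np.radians(np.arange(150,260,.5)); E=[min(err(a)) for a in A]; print("mark",p.round(2),"n",(w>0).sum(),"ang",np.degrees(A[int(np.argmin(E))]),"err",round(min(E),2))
def proj8(c,X):
    x=np.array(c["R"])@X+c["t"]; x=np.array(c["camera_matrix"])@x; return x[:2]/x[2]
E
python3 - <<'E'
from h import *
arc([2,4,6]); mark(); mark()
E
```

```text
r 0.0808 ang -38.3 yaw 54.79 z 0.0891 F [-0.3 -5.  -1.9] Mz 0.52 capM 0.85
2 [0, np.float64(0.0028), np.float64(0.0002), np.float64(0.0349)]
4 [0, np.float64(0.0056), np.float64(0.0005), np.float64(0.0698)]
6 [0, np.float64(0.0084), np.float64(0.0009), np.float64(0.1047)]
mark [281.3  241.61] n 4 ang 184.5 err 1.09
mark [281.27 241.65] n 4 ang 184.0 err 1.05
```

Request:
apply_moves --pt "0 0.0014 0.0001 0.0175 -1" --pt "0 0.0028 0.0002 0.0349 -1"

```text
time: 28.0
ee_pos: [0.4866, 0.3575, 0.089]
tcp_rot: [67.1, 88.8, 29.9]
wrist_force: [-2.2, -5.2, -1.6]
opening: 0.0206
```

```bash
python3 - <<'E'
from h import *
arc([2,4,6]); mark(); mark()
E
```

```text
r 0.0806 ang -40.31 yaw 52.75 z 0.089 F [-2.2 -5.2 -1.6] Mz 0.62 capM 1.05
2 [0, np.float64(0.0028), np.float64(0.0002), np.float64(0.0349)]
4 [0, np.float64(0.0056), np.float64(0.0005), np.float64(0.0698)]
6 [0, np.float64(0.0084), np.float64(0.0009), np.float64(0.1047)]
mark [281.   241.58] n 2 ang 181.5 err 1.14
mark [280.86 241.66] n 3 ang 180.5 err 1.06
```

Request:
apply_moves --pt "0 0.0014 0.0001 0.0175 -1" --pt "0 0.0028 0.0002 0.0349 -1" --pt "0 0.0042 0.0003 0.052 -1"

```text
time: 28.4
ee_pos: [0.4891, 0.3607, 0.089]
tcp_rot: [70.8, 88.9, 30.6]
wrist_force: [-2.3, -5.3, -1.5]
opening: 0.0208
```

```bash
python3 - <<'E'
from h import *
arc([-4,2,4,6]); mark()
s,W=shot("scene"); c=cams.camera("top")
A=cv2.resize(c["frame"][220:255,262:302],None,fx=14,fy=14,interpolation=cv2.INTER_CUBIC)
cv2.imwrite("pics/l.png",A)
f=c["frame"].astype(int); bb=(f.min(-1)>120)&(np.ptp(f,-1)<45)
for v in range(224,253): print(v,"".join("#" if bb[v,u] else("r" if f[v,u,2]>1.33*f[v,u,1] and f[v,u,2]>105 else("g" if f[v,u,2]-f[v,u,0]>50 else ".")) for u in range(262,302)))
E
```

```text
r 0.0808 ang -43.21 yaw 49.77 z 0.089 F [-2.3 -5.3 -1.5] Mz 0.69 capM 1.13
-4 [0, np.float64(-0.0056), np.float64(-0.0001), np.float64(-0.0698)]
2 [0, np.float64(0.0028), np.float64(0.0002), np.float64(0.0349)]
4 [0, np.float64(0.0056), np.float64(0.0005), np.float64(0.0698)]
6 [0, np.float64(0.0084), np.float64(0.0009), np.float64(0.1047)]
mark [281.   241.51] n 2 ang 181.5 err 1.21
224 ...............##.......................
225 .............#####......................
226 ............######......................
227 ...........#######.ggg..................
228 ..........######.ggggggg................
229 .........#####.gggggggggg...............
230 #.......######gggggggggggg......gggg....
231 ##......#####.gggggggggggggggggggggggggr
232 ##.......####ggggggggggggggggggggggggggr
233 ###......###gggggggggggggggggggggggggggr
234 ####.....##ggggggggggggggggggggggggggggr
235 #####.....gggggggggggggggggggggggggggggr
236 #####.....gggggggggggggggg###ggggggggggr
237 ######....gggggggggggggg.####.gggggggggg
238 #######...#.gggggggggggg#####.ggggggggg.
239 #######..###.gggggggggg######.gggggggg..
240 ########.####.gggggggg#######...ggggg...
241 ##############.ggggrg#######............
242 ###############.gggr#######.............
243 #################gg#######..............
244 #########################...............
245 ########################................
246 #######################.................
247 #####################...................
248 ###################.....................
249 ###############.........................
250 ###############.........................
251 ################........................
252 #################.......................
```

Request:
apply_moves --pt "0 -0.003 0 -0.035 -1" --pt "0 -0.0056 0 -0.0698 -1" --pt "0 -0.008 0 -0.1 -1"

```text
time: 28.85
ee_pos: [0.4848, 0.3558, 0.0895]
tcp_rot: [68.8, 88.7, 34.4]
wrist_force: [1.9, 1.1, -2.1]
opening: 0.0203
```

```bash
python3 - <<'E'
from h import *
arc([-2,-4,-6]); mark()
E
```

```text
r 0.0809 ang -38.56 yaw 55.62 z 0.0895 F [ 1.9  1.1 -2.1] Mz -0.1 capM -0.27
-2 [0, np.float64(-0.0028), np.float64(-0.0002), np.float64(-0.0349)]
-4 [0, np.float64(-0.0056), np.float64(-0.0002), np.float64(-0.0698)]
-6 [0, np.float64(-0.0085), np.float64(-0.0002), np.float64(-0.1047)]
mark [281.41 241.55] n 4 ang 185.5 err 1.14
```

Request:
apply_moves --pt "0 0.0015 0 0.0175 -1" --pt "0 0.0015 -0.01 0.0175 -1" --pt "0 0.0015 -0.02 0.0175 -1" --pt "0 0.0015 -0.035 0.0175 -1" --pt "0 0.0015 -0.05 0.0175 -1" --pt "0 0.0015 -0.065 0.0175 -1" --pt "0 0.0015 -0.08 0.0175 -1" --pt "0 0.0015 -0.08 0.0175 -1"

```text
time: 29.7
ee_pos: [0.4175, 0.4034, 0.089]
tcp_rot: [70.7, 88.7, 35.6]
wrist_force: [0.8, 0.6, -2.0]
opening: 0.0205
```

```bash
python3 - <<'E'
from h import *
arc([]); mark();mark();mark()
c,W=shot("top"); s,_=shot("scene")
f=c["frame"].astype(int); bb=(f.min(-1)>120)&(np.ptp(f,-1)<45)
for v in range(224,256): print(v,"".join("#" if bb[v,u] else("r" if f[v,u,2]>1.33*f[v,u,1] and f[v,u,2]>105 else("g" if f[v,u,2]-f[v,u,0]>50 else ".")) for u in range(255,302)))
# same estimator on e-image (top1)
T=np.load("top1.npz")["f"].astype(float); w=np.clip(T[...,2]-1.28*T[...,1],0,None)*(T[...,2]>110); w[:236]=0;w[247:]=0;w[:,:272]=0;w[:,292:]=0;w[w<6]=0
v,u=np.mgrid[:480,:640]; print("e mark",(u*w).sum()/w.sum(),(v*w).sum()/w.sum())
E
```

```text
r 0.1632 ang -36.88 yaw 54.84 z 0.089 F [ 0.8  0.6 -2. ] Mz -0.04 capM -0.2
mark [281.69 242.68] n 13 ang 187.0 err 0.02
mark [281.74 242.64] n 12 ang 187.5 err 0.03
mark [281.75 242.63] n 13 ang 187.5 err 0.03
224 ...............................................
225 ...............................................
226 ...............................................
227 ........................ggggg..................
228 .....................gggggggggg................
229 ....................gggggggggggg...............
230 ...................ggggggggggggggg.....ggggg...
231 ..................ggggggggggggggggggggggggggggr
232 ..................ggggggggggggggggggggggggggggr
233 .................gggggggggggggggggggggggggggggr
234 ..........ggggggggggggggggggggggggggggggggggggr
235 .........gggggggggggggggggggggggggggggggggggggr
236 .......gggggggggggggggggggggggggggggggggggggggr
237 ..##.rrgggggggggggggggggggggggggggggggggggggggg
238 r###grrrgggggggggggggggggggggggggggggggggggggg.
239 r###grrrggggggggggggggggggggggggggggggggggggg..
240 r###grrrgggggggggggggggggggggggggggggggggggg...
241 r####rrrgggggggggggggggggrrrggggggg............
242 #####rrrggggggggggggggggggrrrgggg..............
243 #####.rrggggggggggggggggggrrrgg................
244 ##.........gggg..........grrr..................
245 ##.............................................
246 ...............................................
247 ...............................................
248 ...............................................
249 ...............................................
250 ..####.........................................
251 .######........................................
252 #######........................................
253 ######.........................................
254 #####..........................................
255 ####...........................................
e mark 285.63621038435605 240.6902674758373
```

```bash
python3 - <<'E'
from h import *
plan([.445,.385,.12],172.7)
c=cams.camera("top"); cv2.imwrite("pics/m.png",cv2.resize(c["frame"][222:252,264:304],None,fx=18,fy=18,interpolation=cv2.INTER_CUBIC))
E
```

```text
t 29.95 tcp [0.4196 0.4018 0.0889] yawY 54.7 tilt [ 0.0192  0.0129 -0.9997] q6 79.2 open 0.0205 F [ 0.8  0.7 -2.6] M [-0.03  0.06 -0.06]
  shift [-0.0308  0.0017  0.0307] roll 1.082 alt -2.0596
```

View pics/m.png

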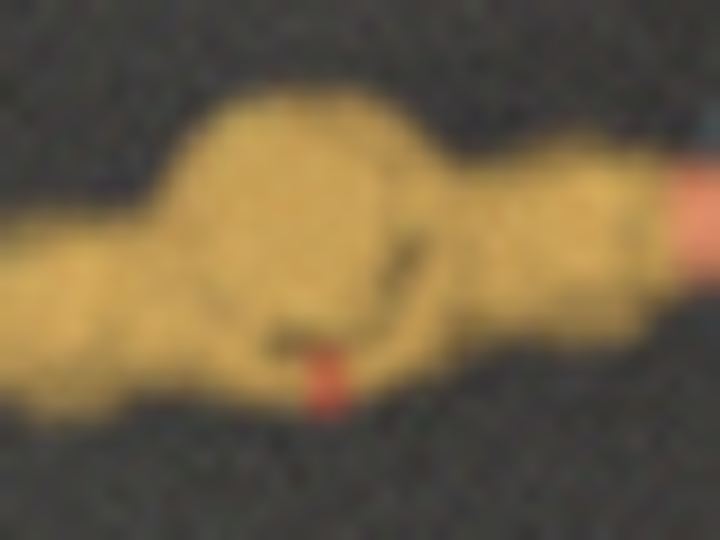

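Request:
apply_moves --pt "-0.031 0 0 0 -1" --pt "-0.031 0 0 -0.14 -1" --pt "-0.031 0 0 -0.28 -1" --pt "-0.031 0 0 -0.42 -1" --pt "-0.031 0 0.01 -0.56 -1" --pt "-0.031 0 0.01 -0.7 -1" --pt "-0.031 0 0.02 -0.84 -1" --pt "-0.031 0 0.02 -0.98 -1" --pt "-0.031 0.0017 0.03 -1.12 -1" --pt "-0.031 0.0017 0.03 -1.26 -1" --pt "-0.031 0.0017 0.03 -1.4 -1" --pt "-0.031 0.0017 0.03 -1.5 -1"

```text
time: 31.2
ee_pos: [0.445, 0.3849, 0.1201]
tcp_rot: [-17.2, 88.7, 33.7]
wrist_force: [-0.6, -0.3, -2.1]
opening: 0.0206
```

```bash
python3 - <<'E'
from h import *
plan([.445,.385,.02],172.7)
E
```

```text
t 31.2 tcp [0.445  0.3849 0.1201] yawY 140.88 tilt [ 0.0191  0.0127 -0.9997] q6 -9.9 open 0.0206 F [-0.6 -0.3 -2.1] M [-0.03  0.05 -0.  ]
  shift [ 0.1     0.0007 -0.0021] roll -0.5554 alt 2.5862
```

Request:
apply_moves --pt "0 0 0 -0.14 -1" --pt "0 0 0 -0.28 -1" --pt "0 0 0 -0.42 -1" --pt "0 0 0 -0.555 -1" --pt "0.03 0 -0.001 -0.555 -1" --pt "0.06 0 -0.001 -0.555 -1" --pt "0.08 0 -0.002 -0.555 -1" --pt "0.095 0 -0.002 -0.555 -1" --pt "0.105 0 -0.002 -0.555 -1" --pt "0.11 0 -0.002 -0.555 -1" --pt "0.11 0 -0.002 -0.555 -1"

```text
time: 32.3
ee_pos: [0.4459, 0.3847, 0.01]
tcp_rot: [-49.1, 88.7, 33.6]
wrist_force: [0.1, -0.1, -2.6]
opening: 0.021
```

Request:
apply_moves --pt "0.002 0 0 0 -1" --pt "0.004 0 0 0 -1" --pt "0.0055 0 0 0 -1" --pt "0.0055 0 0 0 -1"

```text
time: 32.7
ee_pos: [0.4461, 0.3848, 0.0045]
tcp_rot: [-49.0, 88.7, 33.7]
wrist_force: [-1.2, 0.5, -2.6]
opening: 0.0206
```

Expected touch-down near 2.5 mm; going down in fine steps.

Request:
apply_moves --pt "0.001 0 0 0 -1" --pt "0.002 0 0 0 -1" --pt "0.002 0 0 0 -1"

```text
time: 33.0
ee_pos: [0.4462, 0.3849, 0.0027]
tcp_rot: [-48.9, 88.7, 33.8]
wrist_force: [-0.2, 0.0, -0.4]
opening: 0.0206
```

Request:
apply_moves --pt "0.001 0 0 0 -1" --pt "0.001 0 0 0 -1"

```text
time: 33.2
ee_pos: [0.4462, 0.3849, 0.0026]
tcp_rot: [-48.8, 88.6, 33.9]
wrist_force: [-3.3, -2.1, 6.1]
opening: 0.0206
```

Request:
apply_moves --pt "0 0 0 0 -0.4" --pt "0 0 0 0 -0.3" --pt "0 0 0 0 0" --pt "0 0 0 0 0.3" --pt "0 0 0 0 0.3" --pt "-0.02 0 0 0 0.3" --pt "-0.06 0 0 0 0.3" --pt "-0.11 0 0 0 0.3" --pt "-0.16 0 0 0 0.3" --pt "-0.2 0 0 0 0.3" --pt "-0.2 0 -0.05 0 0.3" --pt "-0.2 0 -0.1 0 0.3"

```text
time: 34.4
ee_pos: [0.43, 0.2832, 0.2023]
tcp_rot: [-49.3, 88.5, 33.5]
wrist_force: [0.5, -1.1, -0.2]
opening: 0.0555
```

Request:
apply_moves --pt "0 0 -0.05 0 0.3" --pt "0 0 -0.1 0 0.3" --pt "0 0 -0.15 0 0.3" --pt "0 0 -0.15 0 0.3"

```text
time: 34.8
ee_pos: [0.4106, 0.1302, 0.2003]
tcp_rot: [-51.7, 88.5, 30.8]
wrist_force: [0.6, 1.2, 0.2]
opening: 0.0554
```

```bash
python3 - <<'E'
from h import *
plan([.445,.385,.02],None); mark(); mark()
c,W=shot("top"); f=c["frame"].astype(int)
m=(f.min(-1)>105)&(np.ptp(f,-1)<45); m[:, :200]=0; m[:,292:]=0; m[:245]=0; m[292:]=0
m&=(np.abs(W[...,2])<.05)
for v in range(255,292): print(v,"".join("#" if m[v,u] else "." for u in range(205,292)))
p=W[m]; print(len(p),p.mean(0).round(3),np.percentile(p,[2,50,98],0).round(3).tolist())
for k in["spanner","sugar_shaker","choc_shaker","milk_jug_3","spanner_rest"]: print(k,[(np.round(r["rect"]).tolist(),round(r["confidence"],2)) for r in cams.spot_in(k,"top")[:1]])
E
```

```text
t 34.8 tcp [0.4106 0.1302 0.2003] yawY 172.5 tilt [ 0.023   0.0137 -0.9996] q6 -65.1 open 0.0554 F [0.6 1.2 0.2] M [ 0.02 -0.04  0.02]
  shift [0.1846 0.0029 0.2541] roll -0.0 alt -0.0
mark [281.69 242.65] n 13 ang 187.0 err 0.01
mark [281.73 242.67] n 14 ang 187.5 err 0.03
255 .......................................................................................
256 .......................................................................................
257 .......................................................................................
258 .......................................................................................
259 .................########..............................................................
260 ................############...........................................................
261 ................##############.........................................................
262 ................###############........................................................
263 ..................##############.....................................................
[... 2189 characters left out ...]
.....................
288 .......................................................................................
289 .......................................................................................
290 .......................................................................................
291 .......................................................................................
741 [0.463 0.41  0.008] [[0.427, 0.325, -0.001], [0.452, 0.421, 0.008], [0.527, 0.477, 0.016]]
spanner [([218.0, 260.0, 278.0, 283.0], 0.87)]
sugar_shaker [([303.0, 156.0, 319.0, 178.0], 0.83)]
choc_shaker []
milk_jug_3 [([150.0, 241.0, 189.0, 286.0], 0.77)]
spanner_rest [([298.0, 267.0, 334.0, 290.0], 0.79)]
```

Request:
apply_moves --pt "-0.05 0 0 0 0.3" --pt "-0.08 0 0 0 0.3" --pt "-0.08 0 0 0 0.3"

```text
time: 35.5
ee_pos: [0.4104, 0.1353, 0.2832]
tcp_rot: [-51.4, 88.2, 31.6]
wrist_force: [0.8, -0.2, -0.6]
opening: 0.0552
```

```bash
python3 - <<'E'
from h import *
plan([.445,.385,.02],None); print(bot.job_done())
E
```

```text
t 35.5 tcp [0.4104 0.1353 0.2832] yawY 172.98 tilt [ 0.026   0.016  -0.9995] q6 -65.0 open 0.0552 F [ 0.8 -0.2 -0.6] M [-0.    0.05 -0.  ]
  shift [0.268  0.0025 0.247 ] roll -0.0 alt -0.0
the job is handed in; nothing more can be done
None
```

The cap is tightened to what I judge to be its stop, the spanner is lying flat on the counter, and the job was handed in at 35.5 s.

**What I did:** I ran the cap down with the fingers until the torque rose from about 0.25 to 0.48 N m, which I took as snug. I lifted the spanner from its rest and tipped it over from on edge onto its flat. That tip was eased by the opening fingers, not held all the way down. I then gripped it flat and turned the cap clockwise with it. Finally I lowered the spanner until it touched the counter, let go and backed off.

**Checks that agreed:**
- **Stop:** turning torque held at about 0.65–0.7 N m, then climbed to 1.1 N m at the end.
- **Paint mark:** the cap mark ended at about 187°. From the pipe's direction I expected the neck mark at about 188.6°.
- **Spanner:** the top camera shows it flat on the counter.
- **Robot:** wrist force was near zero at hand-in.

**Checks that disagreed or failed:**
- **Swing angle:** the spanner swung about 50–55° against the 34° the cap should need. Its mouth had slipped about 6 mm back off the hexagon partway through, so I pushed it home and finished the turn. Play in the mouth explains only part of the difference. The cap mark turned about 37°.
- **Neck mark:** I never saw it directly because the flange hides it, so the alignment is inferred.
- **Bystanders:** the detectors found the sugar shaker, milk jug and spanner rest within a few pixels of where they started. The chocolate shaker was not detected in the last picture, so it is unconfirmed.

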